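# Turn the sample jar's label to the front and clamp it

### The arm

A 7-joint arm with a two-finger parallel gripper is mounted at the origin on a cart in front of the work surface, level with it; the furniture and walls round the work are solid. World frame = base frame: x ahead of the robot, y to its left, z up, the work surface at z = 0. Lengths are in m, angles in rad, forces in N, time in s.
With the tool pointing down it reaches from about 0.425 to 0.925 m from the base axis. Payload 6.8 kg.
Tool frame: the origin (TCP) lies midway between the tips of the shut fingers; the grasp point (between the pads) lies 19 mm behind it (bot.grasp_offset is the distance from the TCP to the grasp point, in m); z points along the fingers, x is the direction in which the jaws open and shut, and the axes are right-handed (so a half turn about z gives the same grasp; the last joint's range is limited). The gripper opens to 85 mm and grips with 20 to 120 N. Pads are 22 mm wide; open, the fingers measure 114 mm over their backs; the gripper's body (76 mm by 85 mm) begins 54 mm behind the grasp point. The pads swing forward as they close: fully open they stand 13 mm farther back than shut.
Start: joints at [1.163, 0.477, 0.022, 1.555, -0.011, 1.109, -0.083], TCP at [0.199, -0.645, 0.204] pointing down, gripper open.
Joint ranges: [-2.96, 2.96], [-0.34, 2.1], [-1.41, 1.46], [0.24, 2.44], [-1.37, 4.51], [0.17, 1.92], [-2.96, 2.96]. Speed limits (rad/s): [2.39, 2.39, 3.14, 3.14, 3.14, 3.14, 3.14].

### API

Orientations are given as a unit quaternion [w, x, y, z].
In Python, from station import bot, imaging gives the robot as it stands. The module is installed in compiled form; this text tells all that it offers.
- The arm moves only by the tool apply_moves, never from a script. Its argument "increments" is a list of rows, each a list of 7 numbers: the shift along the tool's x, y, z in mm, then the turn, a rotation vector about the tool's x, y, z in degrees, then the closure, from -1 (fully open) to 1 (shut). In form: [[dx, dy, dz, rx, ry, rz, grip], ...]. A call has exactly 8 rows; each row shifts and turns the pose as measured when the row begins, along the tool's axes as they then stand; what a row does not reach is not made up. A row lasts 1/8 s, in which the tool goes at most 62.5 mm and 10.7 degrees, less where a joint would pass 70% of its speed; a pose out of reach is approached as far as the arm can. A call with a gripper value outside its range is refused whole. The fingers move at their own pace and stop on an object; "grip_force" is the grip in N (left out, the last holds). Time passes only in rows, so rows that do not move let the fingers close, or fill a call up. It gives the time, the measured TCP pose, the force and the opening at its end, in the units of the state.
- bot.get_obs(): the state, without advancing time (a new reading comes with each control period).
- imaging.read_camera(name): name is "side" or "top"; returns the picture (420x560x3 uint8, red, green, blue); there is no depth.
- imaging.get_calibration(name): a dict with "K" (3x3 intrinsics, pixels), "k1" (the pictures are not rectified: a ray, as slopes to the right and down, at radius r is drawn at 1 + k1 r^2 times it, then the intrinsics apply), "extrinsics" (4x4, takes a point from camera to world coordinates). Camera axes: x right, y down, z forward; pixel columns grow to the right and rows downward; lengths in m; the calibration is good to about 2 mm. A picture is of the moment at which its call begins. get_calibration takes no time and is no camera call.
- bot.hand_in(): hands the job in, once; it reports no verdict.
The state is a dict: "t": time; "q": joint angles; "joint_vel": joint speeds; "joint_torque": joint torques, N m; "eef_pos": TCP position; "tool_rot": TCP orientation; "contact_force": force on the tool from outside, world axes, zero at the start; "torque": the same for the moment, N m; "gripper_width": opening from 0.0 (shut) to 1.0 (fully open).
Only numpy, scipy, OpenCV 4.12 (cv2) and the standard library are available. Lean on these libraries where they do the work, as an engineer would, in place of code of your own. Each camera call takes 0.05 s, during which the arm holds its last target.

### The job

The sample jar lying in the sprung stand shows its label the wrong way. Feel for the jar's top and roll the jar about its long axis with a light fingertip until the printed label faces squarely to the front of the stand (level, away from the ring's hinge), without pressing the springs down to their stop, and take the finger away. Then swing the hinged clamp ring fully shut over the two flanges at the jar's end and turn the latch bar fully over the ring's lug; leave the other things on the bench where they are.

Things in the scene. Friction and masses are not known exactly. Their poses are not given: they have to be found in the camera images.
- stand: grey foot plate 150 x 250 x 10 mm of the stand, fixed; origin on the worktop under the middle of the jar; x to the back (ring hinge side, away from the robot), y along the jar from its bottom to its cap and on to ring and latch, z up. A deck above it carries all else; its height is set anew each time and not reported: the jar's axle runs along y at x = 0, H above the worktop, H from 84 to 120 mm
- roll (a joint): turn of the jar about its axle, rad: 0 or 2 pi = label level to the front (stand -x), pi/2 = up, pi = back, 3 pi/2 = down. Dragging the jar's top to the back raises it, to the front lowers it; it turns either way as far as needed. Takes about 3 N along the wall and stays where left; a finger pressing too lightly slips. Smooth jar wall: friction with the finger varies
- cradle (a joint): how far the sprung cradle is pressed straight down, m: 0 at rest, stop at 0.008; yields from about 3.5 N on, then 2.5 N per mm, and springs back up. It holds the jar: 68 mm in diameter, 120 mm long, label wrapping 110 degrees, between end cups; bare wall from stand y = -54 to +40 mm, then the cap; top 34 mm above H. Uprights, beyond y = +-84 mm, reach 20 mm above H
- ring (a joint): clamp ring hinge, rad: 0 = shut over the flanges; 1.57 = upright; grows swinging up and back, stop 1.9. Stays where left; 1.5 N at the lug swings it. Hinge axis along y at stand x = +47, z = H; steel half ring at y = +79, 18 mm wide, 82 outside. Its flat end lug, 83 to 117 mm from the hinge axis, 22 wide, 8 thick, is pushed on its outer face: 4 mm above H, looking up, when shut on a steel block
- latch (a joint): turn of the latch bar about its upright pivot (stand x = -52, y = +118 mm), rad: 0 = shut (hard stop), bar over the lug of the shut ring, pointing along the stand's -y; pi/2 = open, pointing to the front (-x). Stays where left; about 1 N at its pin turns it. Upright pin 42 mm from the pivot, 10 mm thick (head 13), from 13 to 41 mm above H; the bar is 48 mm long, 7 to 14 mm above H
- spanner: steel spanner 182 mm long lying in front of the stand, 8 mm high, to be left alone
- marker: black and white marker 135 mm long lying beside the stand, 20 mm high, to be left alone
- stopwatch: stopwatch 70 x 58 x 18 mm lying to the left of the stand, to be left alone
- wash_bottle: wash bottle 184 mm high standing behind the stand to the left, to be left alone
- tape: roll of masking tape 82 mm in diameter, 24 mm high, lying behind the stand to the right, to be left alone

How it is judged:
By the outcome, as a careful person would: the job done as asked, in the order asked, and still so for the second after the job is handed in, with the robot touching nothing.
It also fails if it takes over 54 s, if anything falls off the work surface, if the arm or the gripper's body presses on something with over 40 N, if the wrist force passes 120 N, or if a joint passes its speed limit or range.

## Working session

There is one attempt and no reset: what is moved stays moved. The work goes in short steps, Python scripts to look and compute and a tool call to move; the robot and the scene stay as the last step left them, time stands still between calls to the robot, and variables do not carry over. Pictures are saved under pics/ and viewed, and the job is handed in when it is done.

Besides the shell and the picture viewer there is one more tool, called after "Call:" by a JSON object that holds its "op" and its "data", one argument or row to a line. apply_moves: Moves the arm, as the interface text tells. Its arguments: {"type":"object","properties":{"increments":{"type":"array","items":{"type":"array","items":{"type":"number"}}},"grip_force":{"type":"number"}},"required":["increments"]}

```bash
mkdir -p pics
python3 - <<'E'
from station import bot, imaging
import cv2, numpy as np
o=bot.get_obs()
for k,v in o.items(): print(k,np.round(v,4))
for n in ("side","top"):
    im=imaging.read_camera(n); cv2.imwrite(f"pics/{n}0.png",cv2.cvtColor(im,cv2.COLOR_RGB2BGR))
    c=imaging.get_calibration(n); print(n,c)
E
```

```text
t 0.0
q [ 1.1629  0.4778  0.0223  1.5565 -0.0115  1.1093 -0.0831]
joint_vel [ 0.0002  0.0008 -0.0005 -0.      0.0012  0.0002 -0.0005]
joint_torque [ 3.00000e-04 -5.96461e+01  1.60780e+00 -2.81209e+01  1.24000e-02
  9.30000e-03  0.00000e+00]
eef_pos [ 0.1992 -0.6443  0.2028]
tool_rot [-5.000e-04  8.048e-01 -5.936e-01 -8.000e-04]
contact_force [ 0.2614 -0.12    0.959 ]
torque [0.0363 0.0636 0.0044]
gripper_width 1.0
side {'K': array([[394.48168349,   0.        , 285.05709573],
       [  0.        , 394.48168349, 205.23443524],
       [  0.        ,   0.        ,   1.        ]]), 'k1': -0.020413823938605042, 'extrinsics': array([[ 0.96648868, -0.15860499,  0.20185164,  0.38837812],
       [-0.25551284, -0.51852613,  0.81599255, -0.71718333],
       [-0.02475514, -0.84022325, -0.54167525,  0.61694242],
       [ 0.        ,  0.        ,  0.        ,  1.        ]])}
top {'K': array([[514.29119398,   0.        , 279.07926534],
       [  0.        , 514.29119398, 212.327365  ],
       [  0.        ,   0.        ,   1.        ]]), 'k1': -0.19773992716053335, 'extrinsics': array([[ 0.04161158, -0.97836517,  0.20265752,  0.33630504],
       [-0.99912962, -0.04133731,  0.00558764,  0.04936141],
       [ 0.00291056, -0.20271364, -0.97923374,  1.2863083 ],
       [ 0.        ,  0.        ,  0.        ,  1.        ]])}
```

View pics/side0.png

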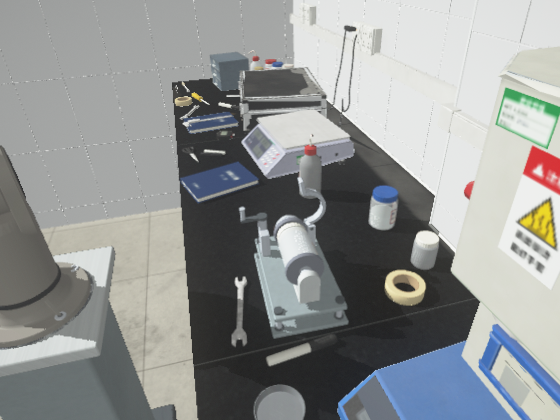

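View pics/top0.png

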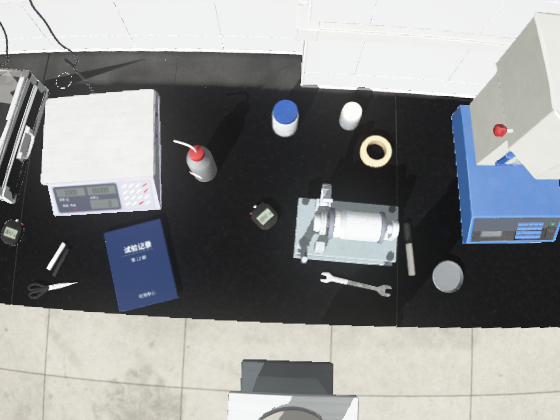

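Run:
```python
import cv2
a=cv2.imread('pics/side0.png'); b=cv2.imread('pics/top0.png')
cv2.imwrite('pics/side0c.png',cv2.resize(a[170:340,225:365],None,fx=4.2,fy=3.5,interpolation=cv2.INTER_CUBIC)[:600])
cv2.imwrite('pics/side0c.png',cv2.resize(a[170:340,225:375],None,fx=3.5,fy=3.5,interpolation=cv2.INTER_CUBIC))
cv2.imwrite('pics/top0c.png',cv2.resize(b[175:275,285:415],None,fx=6,fy=6,interpolation=cv2.INTER_CUBIC))
```

```text
(no output)
```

View pics/side0c.png

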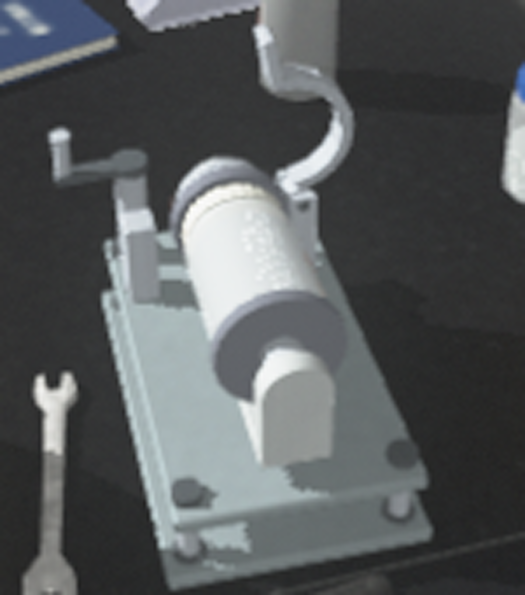

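View pics/top0c.png

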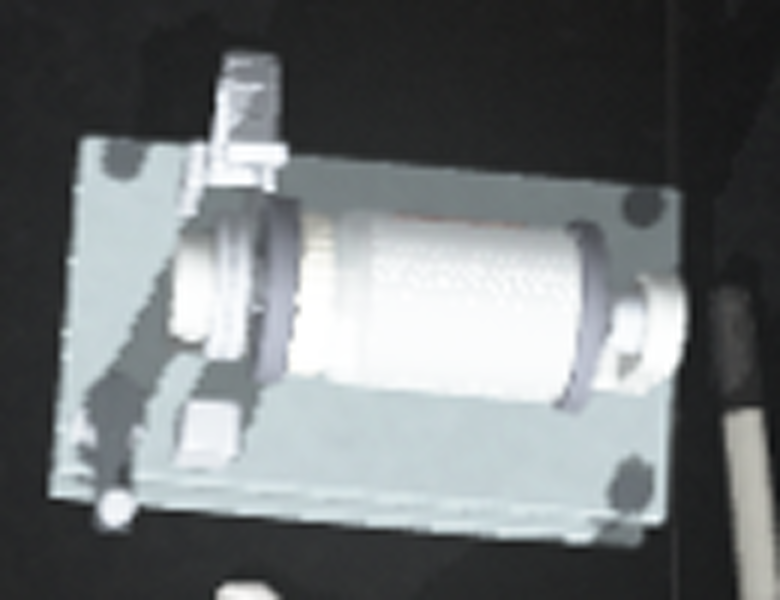

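```bash
cat > h.py <<'E'
from station import bot, imaging
import numpy as np, cv2
from scipy.spatial.transform import Rotation as R
from scipy.optimize import least_squares
C={n:imaging.get_calibration(n) for n in("side","top")}
def proj(n,P):
    c=C[n];T=np.linalg.inv(c["extrinsics"]);p=np.atleast_2d(P)@T[:3,:3].T+T[:3,3]
    s=p[:,:2]/p[:,2:];s=s*(1+c["k1"]*(s**2).sum(1,keepdims=True))
    return s@c["K"][:2,:2].T+c["K"][:2,2]
def ray(n,u):
    c=C[n];d=(np.array(u)-c["K"][:2,2])/c["K"][0,0];s=d.copy()
    for _ in range(20): s=d/(1+c["k1"]*(s@s))
    E=c["extrinsics"];return E[:3,3],E[:3,:3]@np.r_[s,1]
def atz(n,u,z):
    o,d=ray(n,u);return o+d*(z-o[2])/d[2]
def w(x0,y0,yaw,P):
    P=np.atleast_2d(np.array(P,float));c,s=np.cos(yaw),np.sin(yaw)
    return np.c_[x0+c*P[:,0]-s*P[:,1],y0+s*P[:,0]+c*P[:,1],P[:,2]]
def st(x0,y0,yaw,P):
    P=np.array(P,float);c,s=np.cos(yaw),np.sin(yaw);d=P[:2]-[x0,y0]
    return np.array([c*d[0]+s*d[1],-s*d[0]+c*d[1],P[2]])
E
cat > fit.py <<'E'
from h import *
S=lambda a,b:(225+(a+.5)/3.5-.5,170+(b+.5)/3.5-.5)
T=lambda a,b:(285+(a+.5)/6-.5,175+(b+.5)/6-.5)
def pts(v):
    x,y,yaw,H,L,ox,oy,dd=v
    px,py=-52-42*np.sin(L),118-42*np.cos(L)
    lst=[("top",T(118,395),(-52,118,H*1e3+14)),("side",S(130,157),(-52,118,H*1e3+16)),
    ("top",T(212,430),(-53,79,H*1e3-4)),
    ("top",T(115,508),(px,py,H*1e3+41)),("side",S(58,132),(px,py,H*1e3+41)),
    ("side",S(168,587),(-75+ox,-125+oy,0)),("side",S(433,540),(75+ox,-125+oy,0)),
    ("side",S(172,525),(-75+ox,-125+oy,dd*1e3)),("side",S(430,487),(75+ox,-125+oy,dd*1e3)),
    ("top",T(82,137),(75+ox,125+oy,dd*1e3)),("top",T(682,188),(75+ox,-125+oy,dd*1e3)),
    ("top",T(662,525),(-75+ox,-125+oy,dd*1e3)),("top",T(50,485),(-75+ox,125+oy,dd*1e3)),
    ]
    return lst
def res(v):
    out=[]
    for n,u,P in pts(v):
        q=w(v[0],v[1],v[2],np.array(P)/1e3); out.append(proj(n,q)[0]-u)
    return np.array(out)
s=least_squares(lambda v:res(v).ravel(),[0.55,-0.1,0,.1,1.5,0,0,.04],loss='soft_l1',x_scale=[.1,.1,.1,.1,1,10,10,.1])
print(np.round(s.x,4));print(np.round(res(s.x),1))
E
python3 fit.py
```

```text
[ 0.5563 -0.124  -0.0475  0.1138  1.5449  0.4148 13.578   0.0444]
[[-0.2  1.4]
 [-0.6 -0.2]
 [ 0.5 -1.4]
 [-0.1 -0.5]
 [ 0.1  0.3]
 [ 0.   0.8]
 [-0.6 -0.2]
 [-2.1  2.7]
 [ 1.7 -0.8]
 [-0.1 -2. ]
 [-0.7 -1.6]
 [-0.2  1.8]
 [ 0.2 -0.2]]
```

```bash
cat > ov.py <<'E'
from h import *
import sys
def overlay(v,n,img,box,f,out,ring=1.57,L=1.5449,roll=None):
    x,y,yaw,H=v
    a,b,c,d=box
    im=cv2.resize(img[b:d,a:c],None,fx=f,fy=f,interpolation=cv2.INTER_CUBIC)
    def pl(P,col):
        q=proj(n,w(x,y,yaw,np.array(P,float)/1e3)); q=(q-[a,b]+.5)*f-.5
        cv2.polylines(im,[np.round(q).astype(int).reshape(-1,1,2)],False,col,1)
    h=H*1e3; t=np.linspace(0,2*np.pi,60)
    for yy in(-54,40): pl([(34*np.cos(k),yy,h+34*np.sin(k)) for k in t],(0,0,255))
    pl([(0,-84,h),(0,84,h)],(255,0,0))
    pl([(0,-54,h+34),(0,40,h+34)],(0,255,255))
    # pin
    p=(-52-42*np.sin(L),118-42*np.cos(L)); pl([(*p,h+13),(*p,h+41)],(0,255,0)); pl([(-52,118,h),(-52,118,h+14)],(0,255,0))
    # hinge
    pl([(47,70,h),(47,88,h)],(255,0,255))
    # ring lug outer face corners
    cr,sr=np.cos(ring),np.sin(ring)
    def lug(r,yy,z): return (47-r*cr+ z*sr, yy, h+r*sr+z*cr)
    pl([lug(83,68,4),lug(117,68,4),lug(117,90,4),lug(83,90,4),lug(83,68,4)],(255,255,0))
    pl([(-70,68,h-4),(-36,68,h-4),(-36,90,h-4),(-70,90,h-4),(-70,68,h-4)],(255,128,0))
    if roll is not None:
        for e in(-55,0,55):
            k=roll+np.radians(e); P=[(-34*np.cos(k),yy,h+34*np.sin(k)) for yy in(-54,40)]; pl(P,(0,128,255) if e else (0,0,255))
    cv2.imwrite(out,im)
if __name__=="__main__":
    v=[0.5563,-0.124,-0.0475,.1138]
    overlay(v,"side",cv2.imread('pics/side0.png'),(225,170,375,340),3.5,'pics/side_ov.png')
    overlay(v,"top",cv2.imread('pics/top0.png'),(285,175,415,275),6,'pics/top_ov.png')
E
python3 ov.py
```

```text
(no output)
```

View pics/side_ov.png

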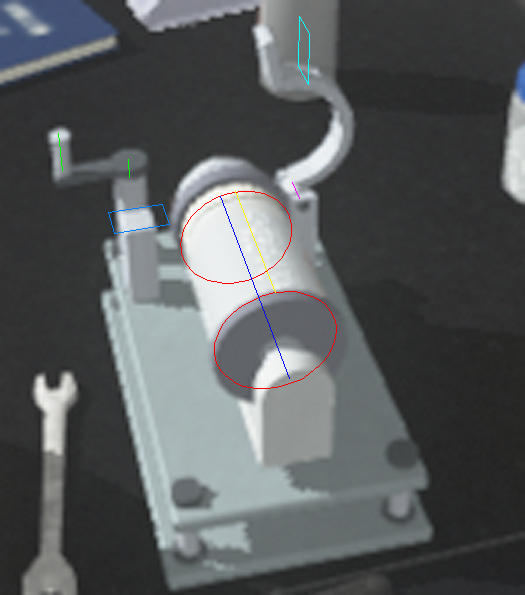

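View pics/top_ov.png

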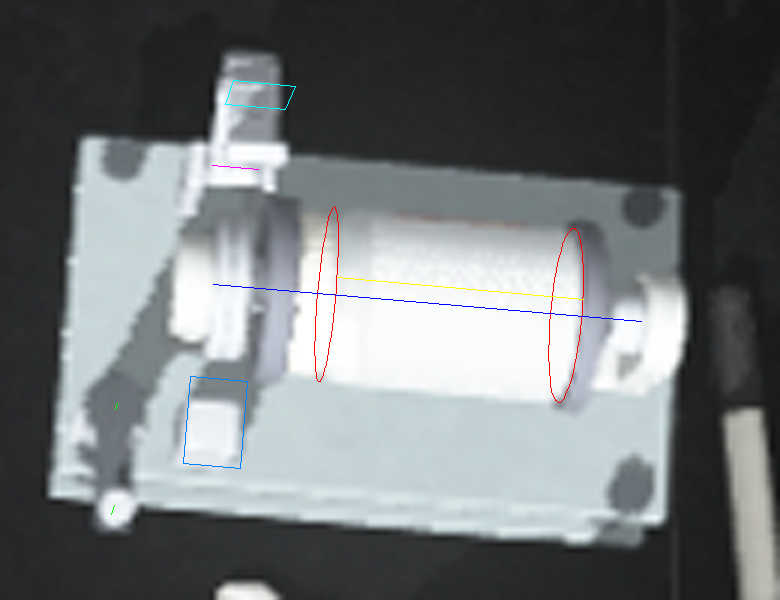

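Run:
```python
import cv2,numpy as np
a=cv2.imread('pics/side0.png'); b=cv2.imread('pics/top0.png')
def st(c,lo,hi): return np.clip((c.astype(float)-lo)/(hi-lo)*255,0,255).astype(np.uint8)
A=cv2.resize(st(a[212:290,270:326],130,256),None,fx=7.5,fy=7.5,interpolation=cv2.INTER_NEAREST)
B=cv2.resize(st(b[205:248,330:385],190,256),None,fx=7.2,fy=13.6,interpolation=cv2.INTER_NEAREST)
cv2.imwrite('pics/lab0.png',np.hstack([A[:585],np.zeros((585,375,3),np.uint8)])[:,:420]);
cv2.imwrite('pics/labs.png',A); cv2.imwrite('pics/labt.png',B); print(A.shape,B.shape)
```

```text
(585, 420, 3) (585, 396, 3)
```

View pics/labs.png

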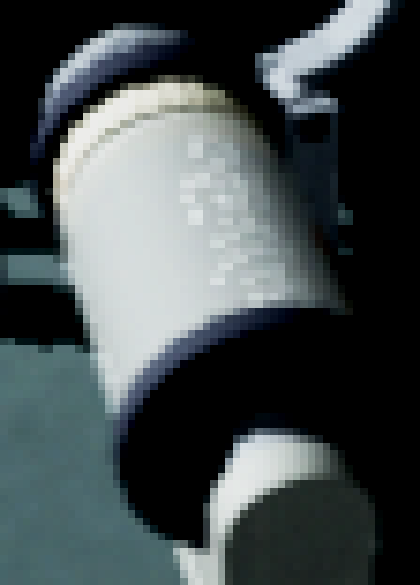

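View pics/labt.png

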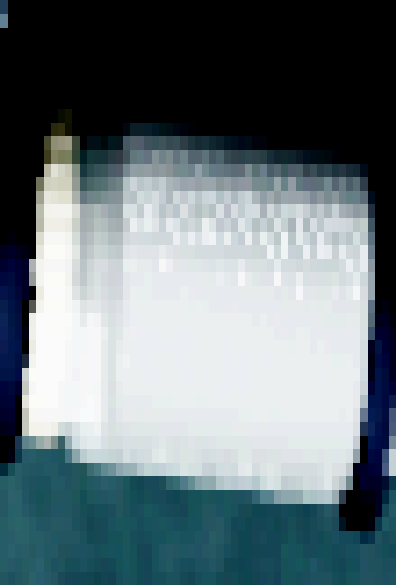

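```bash
cat > unwrap.py <<'E'
from h import *
def unwrap(v,n,img,out,a0=-40,a1=220,r=34,lo=100,hi=256):
    x,y,yaw,H=v
    ph=np.arange(a0,a1,.5); yy=np.arange(-60,64,.4)
    PH,YY=np.meshgrid(np.radians(ph),yy,indexing='ij')
    P=np.stack([-r*np.cos(PH),YY,H*1e3+r*np.sin(PH)],-1).reshape(-1,3)/1e3
    W=w(x,y,yaw,P); N=w(0,0,yaw,np.stack([-np.cos(PH),0*PH,np.sin(PH)],-1).reshape(-1,3))
    vis=((C[n]["extrinsics"][:3,3]-W)*N).sum(1)>0
    q=proj(n,W).astype(np.float32).reshape(*PH.shape,2)
    u=cv2.remap(img,q[...,0],q[...,1],cv2.INTER_CUBIC).astype(float)
    u[~vis.reshape(PH.shape)]=0
    u=np.clip((u-lo)/(hi-lo)*255,0,255).astype(np.uint8)
    u=cv2.resize(u,(600,520))
    for k in range(int(np.ceil(a0/30)*30),a1,30):
        r_=int((k-a0)/(a1-a0)*520); cv2.putText(u,str(k),(2,r_+4),0,.4,(0,0,255),1); cv2.line(u,(30,r_),(36,r_),(0,0,255),1)
    cv2.imwrite(out,u)
if __name__=="__main__":
    v=[0.5563,-0.124,-0.0475,.1138]
    unwrap(v,"side",cv2.imread('pics/side0.png'),'pics/us.png',lo=60)
    unwrap(v,"top",cv2.imread('pics/top0.png'),'pics/ut.png',lo=150)
E
python3 unwrap.py
```

```text
(no output)
```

View pics/us.png

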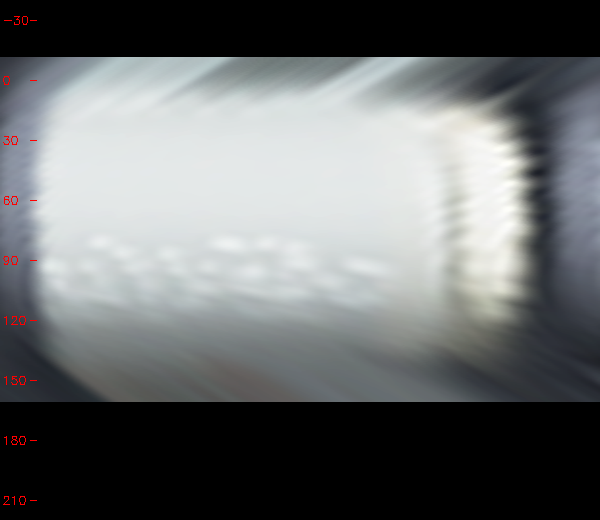

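View pics/ut.png

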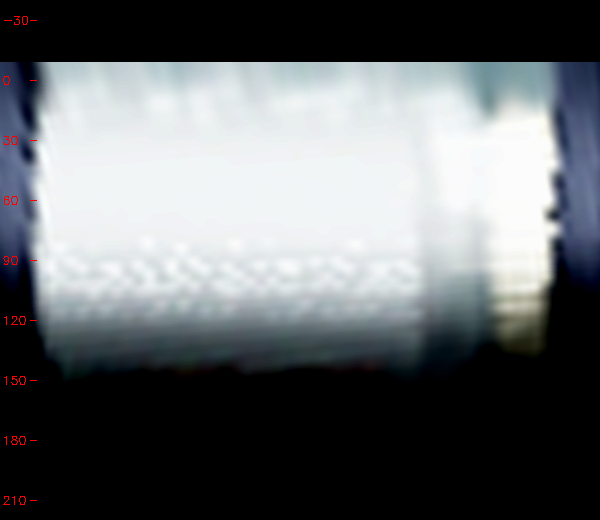

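Run:
```python
import cv2,numpy as np
a=cv2.imread('pics/side0.png').astype(float); b=cv2.imread('pics/top0.png').astype(float)
def sat(c):
    g=c.mean(2,keepdims=True); return np.clip(128+ (c-g)*6+(g-128)*.5,0,255).astype(np.uint8)
A=cv2.resize(sat(a[212:290,270:326]),None,fx=7,fy=7,interpolation=cv2.INTER_NEAREST)
B=cv2.resize(sat(b[203:248,328:388]),None,fx=7,fy=7,interpolation=cv2.INTER_NEAREST)
cv2.imwrite('pics/sat.png',np.hstack([A,cv2.copyMakeBorder(B,0,A.shape[0]-B.shape[0],0,0,0)])); print(A.shape,B.shape)
# print rows crossing back edge
for c in range(345,380,4): print(c,[tuple(int(k) for k in b[r,c]) for r in range(209,217)])
for r in range(236,254,4): print(r,[tuple(int(k) for k in a[r,c]) for c in range(304,316)])
```

```text
(546, 392, 3) (315, 420, 3)
345 [(135, 133, 124), (149, 148, 140), (156, 153, 147), (162, 159, 154), (172, 169, 164), (185, 182, 178), (198, 196, 190), (207, 205, 200)]
349 [(133, 130, 122), (143, 140, 135), (159, 157, 152), (176, 172, 167), (187, 185, 180), (200, 198, 193), (218, 214, 211), (224, 222, 216)]
353 [(130, 127, 119), (126, 125, 122), (144, 143, 148), (174, 171, 166), (182, 179, 174), (195, 194, 188), (211, 209, 204), (227, 226, 222)]
357 [(129, 126, 118), (126, 124, 119), (120, 120, 130), (168, 167, 163), (179, 178, 173), (190, 188, 182), (203, 201, 196), (218, 216, 212)]
361 [(130, 129, 119), (128, 127, 120), (126, 126, 129), (161, 160, 159), (175, 172, 169), (186, 183, 178), (198, 195, 191), (211, 209, 204)]
365 [(128, 126, 117), (128, 126, 118), (125, 124, 121), (141, 141, 147), (174, 170, 165), (180, 179, 174), (193, 191, 187), (209, 207, 202)]
369 [(128, 126, 116), (129, 126, 118), (127, 124, 119), (127, 127, 134), (164, 163, 161), (178, 176, 170), (189, 186, 180), (201, 200, 194)]
373 [(128, 127, 117), (129, 126, 118), (128, 126, 117), (135, 132, 125), (156, 153, 1
[... 541 characters left out ...]
138), (143, 139, 135), (144, 140, 135), (147, 144, 138), (168, 167, 156)]
244 [(214, 214, 208), (206, 205, 199), (199, 197, 191), (190, 188, 183), (181, 181, 174), (170, 170, 165), (161, 162, 156), (150, 149, 146), (134, 136, 137), (130, 129, 131), (134, 131, 128), (136, 135, 127)]
248 [(224, 224, 219), (222, 222, 216), (217, 216, 210), (214, 214, 208), (191, 192, 185), (186, 186, 180), (177, 177, 172), (166, 166, 161), (159, 159, 154), (149, 149, 145), (138, 137, 135), (124, 125, 120)]
252 [(225, 224, 219), (205, 202, 196), (194, 191, 185), (189, 186, 179), (186, 182, 176), (175, 172, 167), (178, 177, 171), (174, 172, 165), (162, 160, 155), (157, 155, 151), (156, 155, 150), (148, 148, 145)]
```

View pics/sat.png

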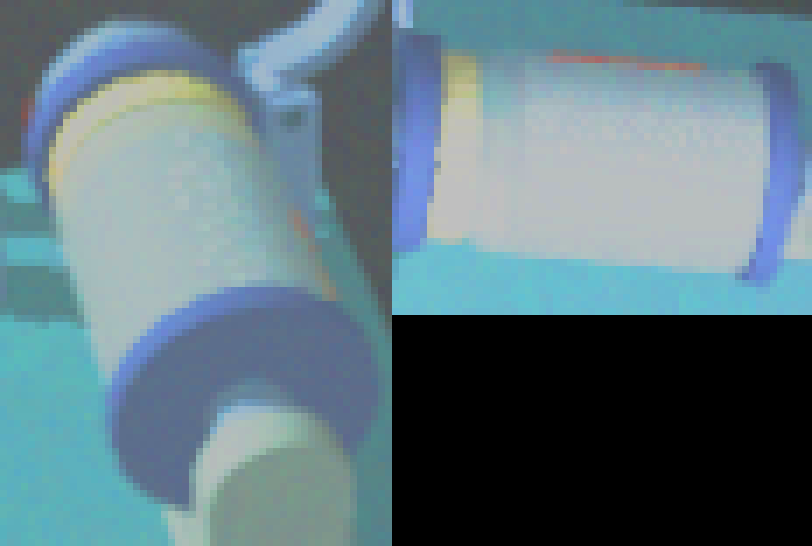

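```bash
cat >> h.py <<'E'
V=[0.5563,-0.124,-0.0475,.1138]
def Rt(yaw,tilt=None):
    # tool z down, tool x along stand x rotated by yaw (world yaw)
    c,s=np.cos(yaw),np.sin(yaw)
    return R.from_matrix(np.array([[c,s,0],[s,-c,0],[0,0,-1]]))
def pose():
    o=bot.get_obs();q=o["tool_rot"];return np.array(o["eef_pos"]),R.from_quat([q[1],q[2],q[3],q[0]]),o
def plan(way,p=None,r=None,maxs=55,maxa=9.5,g=1):
    """way: list of (pos,R,nrows or None)"""
    if p is None: p,r,_=pose()
    rows=[]
    for P,Q,n in way:
        P=np.array(P);m=n or int(max(np.ceil(np.linalg.norm(P-p)*1e3/maxs),np.ceil(np.degrees((r.inv()*Q).magnitude())/maxa),1))
        rv=(r.inv()*Q).as_rotvec()
        p0,r0=p,r
        for i in range(1,m+1):
            p1=p0+(P-p0)*i/m;r1=r0*R.from_rotvec(rv*i/m)
            rows.append(np.r_[r.inv().apply(p1-p)*1e3,np.degrees((r.inv()*r1).as_rotvec()),g]);p,r=p1,r1
    for k in rows: print([float(x) for x in np.round(k,1)+0.])
    return rows
def S2W(P): return w(V[0],V[1],V[2],np.array(P,float)/1e3+[0,0,V[3]])[0]  # stand mm, z relative to H
def stat():
    p,r,o=pose(); s=st(V[0],V[1],V[2],p)*1e3;s[2]-=V[3]*1e3
    print("t",round(o["t"],2),"p",np.round(p,4),"stand",np.round(s,1),"F",np.round(o["contact_force"],1),"g",round(o["gripper_width"],2),"z",np.round(r.as_matrix()[:,2],3),"yaw",round(np.degrees(np.arctan2(r.as_matrix()[1,0],r.as_matrix()[0,0])),1))
E
python3 - <<'E'
from h import *
print(atz("top",(466,242),.1),atz("top",(478,165),.35),atz("top",(540,50),.45))
p,r,_=pose()
yaw=V[2]
plan([((0.38,-0.38,0.26),Rt(-.62),None),(S2W((0,-10,34+45)),Rt(yaw),None)])
E
```

```text
[ 0.52814855 -0.3946497   0.1       ] [ 0.64144494 -0.33179911  0.35      ] [ 0.85489392 -0.44228627  0.45      ]
[-33.2, -41.8, -9.5, 0.0, 0.0, -6.2, 1.0]
[-28.5, -45.2, -9.5, 0.0, 0.0, -6.2, 1.0]
[-23.4, -48.0, -9.5, 0.0, 0.0, -6.2, 1.0]
[-18.1, -50.2, -9.5, 0.0, 0.0, -6.2, 1.0]
[-12.5, -51.9, -9.5, 0.0, 0.0, -6.2, 1.0]
[-6.8, -52.9, -9.5, 0.0, 0.0, -6.2, 1.0]
[0.0, -50.4, 11.2, 0.0, 0.0, -5.5, 1.0]
[4.8, -50.2, 11.2, 0.0, 0.0, -5.5, 1.0]
[9.6, -49.5, 11.2, 0.0, 0.0, -5.5, 1.0]
[14.3, -48.3, 11.2, 0.0, 0.0, -5.5, 1.0]
[18.8, -46.8, 11.2, 0.0, 0.0, -5.5, 1.0]
[23.2, -44.8, 11.2, 0.0, 0.0, -5.5, 1.0]
```

Call:
{"op": "apply_moves", "data": {
  "increments": [
    [-33, -42, -10, 0, 0, -6.2, 1],
    [-28, -45, -10, 0, 0, -6.2, 1],
    [-23, -48, -10, 0, 0, -6.2, 1],
    [-18, -50, -10, 0, 0, -6.2, 1],
    [-12, -52, -10, 0, 0, -6.2, 1],
    [-7, -53, -10, 0, 0, -6.2, 1],
    [0, -50, 6, 0, 0, -5.5, 1],
    [5, -50, 6, 0, 0, -5.5, 1]
  ],
  "grip_force": 60
}}

```text
t: 1.1
eef_pos: [0.4388, -0.2898, 0.2496]
tool_rot: [-0.001, 0.979, -0.204, -0.003]
contact_force: [1.5, -0.6, 0.3]
gripper_width: 0.005
```

Run:
```python
from h import *
stat()
plan([(S2W((0,-10,34+40)),Rt(V[2]),7)])
```

```text
t 1.1 p [ 0.4388 -0.2898  0.2496] stand [-109.5 -171.2  135.8] F [ 1.5 -0.6  0.3] g 0.01 z [-0.005  0.003 -1.   ] yaw -23.6
[6.5, -27.1, 8.8, 0.0, 0.0, -3.0, 1.0]
[7.9, -26.7, 8.8, 0.0, 0.0, -3.0, 1.0]
[9.2, -26.3, 8.8, 0.0, 0.0, -3.0, 1.0]
[10.6, -25.8, 8.8, 0.0, 0.0, -3.0, 1.0]
[11.9, -25.2, 8.8, 0.0, 0.0, -3.0, 1.0]
[13.2, -24.5, 8.8, 0.0, 0.0, -3.0, 1.0]
[14.4, -23.8, 8.8, 0.0, 0.0, -3.0, 1.0]
```

Call:
{"op": "apply_moves", "data": {
  "increments": [
    [8, -27, 8, 0, 0, -3, 1],
    [9, -27, 9, 0, 0, -3, 1],
    [11, -26, 9, 0, 0, -3, 1],
    [12, -26, 9, 0, 0, -3, 1],
    [13, -25, 9, 0, 0, -3, 1],
    [15, -24, 9, 0, 0, -3, 1],
    [16, -24, 9, 0, 0, -3, 1],
    [0, 0, 0, 0, 0, 0, 1]
  ]
}}

```text
t: 2.1
eef_pos: [0.5692, -0.1302, 0.1801]
tool_rot: [-0.002, 1.0, -0.015, -0.005]
contact_force: [0.5, -0.5, -0.4]
gripper_width: 0.003
```

Run:
```python
from h import *
stat()
for n in("side","top"):
    im=imaging.read_camera(n); cv2.imwrite(f"pics/{n}1.png",cv2.cvtColor(im,cv2.COLOR_RGB2BGR))
p,r,_=pose()
print(proj("side",p),proj("top",p))
plan([(S2W((12,-10,34+30)),Rt(V[2]),1)])
a=cv2.imread("pics/side1.png");cv2.imwrite("pics/side1c.png",cv2.resize(a[150:320,225:375],None,fx=3.5,fy=3.5,interpolation=cv2.INTER_CUBIC))
```

```text
t 2.1 p [ 0.5692 -0.1302  0.1801] stand [13.1 -5.6 66.3] F [ 0.5 -0.5 -0.4] g 0.0 z [-0.01   0.004 -1.   ] yaw -1.7
[[303.66306754 223.75001476]] [[364.64062634 214.51009493]]
[-0.3, 1.4, 2.9, -0.1, 0.6, 0.8, 1.0]
```

View pics/side1c.png

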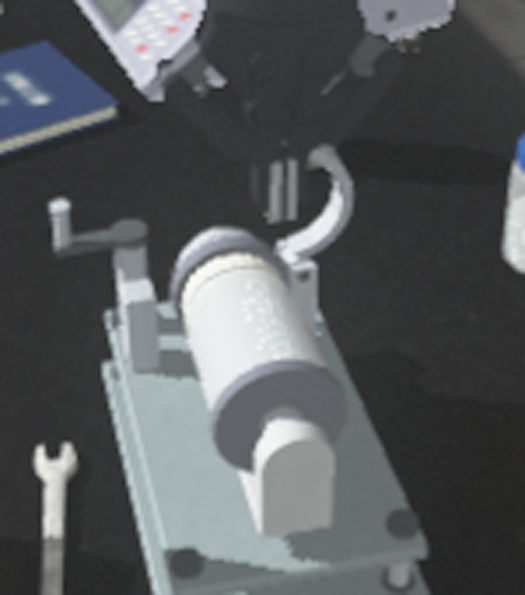

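Run:
```python
from h import *
a=cv2.imread("pics/top1.png");cv2.imwrite("pics/top1c.png",cv2.resize(a[160:270,285:415],None,fx=5.4,fy=5.4,interpolation=cv2.INTER_CUBIC))
a=cv2.imread("pics/side1.png");a=a[185:250,275:335];a=np.clip((a.astype(float))*2,0,255).astype(np.uint8);b=cv2.resize(a,None,fx=9,fy=9,interpolation=cv2.INTER_NEAREST);cv2.circle(b,(int((303.7-275+.5)*9),int((223.75-185+.5)*9)),4,(0,0,255),-1);cv2.imwrite("pics/tip1.png",b)
stat()
```

```text
t 2.2 p [ 0.5682 -0.1332  0.1807] stand [12.3 -8.6 66.9] F [-0.5 -0.1  0.3] g -0.0 z [-0.01   0.002 -1.   ] yaw -1.9
```

View pics/top1c.png

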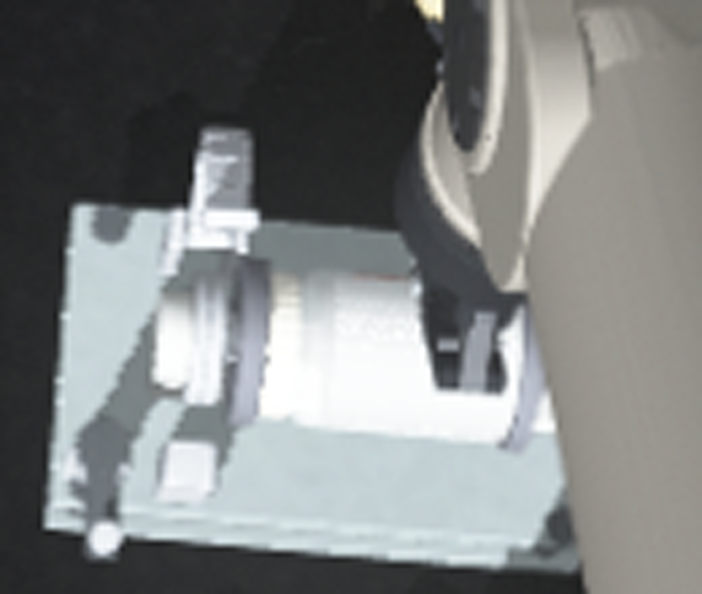

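View pics/tip1.png

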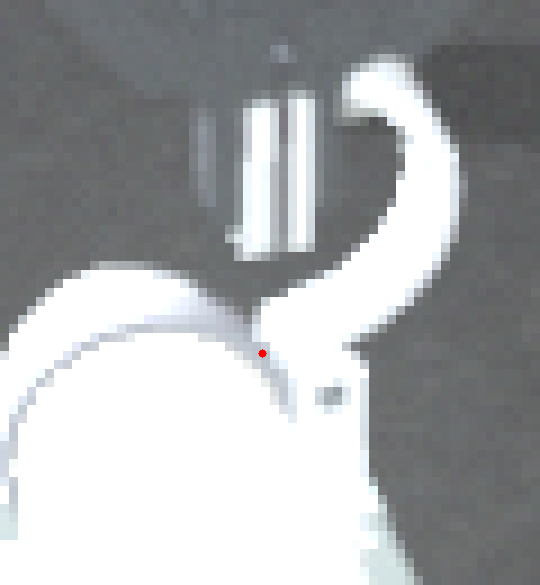

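```bash
python3 - <<'E'
from h import *
def tri(us,ut):
    A=[];b=[]
    for n,u in(("side",us),("top",ut)):
        o,d=ray(n,u);d/=np.linalg.norm(d);M=np.eye(3)-np.outer(d,d);A.append(M);b.append(M@o)
    x=np.linalg.lstsq(np.vstack(A),np.hstack(b),rcond=None)[0];return x,proj("side",x)-us,proj("top",x)-ut
print(tri((305.5,213.3),(372,231)));print(tri((305.5,213.3),(366,220)))
p=np.array([0.5692,-0.1302,0.1801])
for dz in (0,.019,.04,.07,.1,.15): print(dz,proj("side",p+[0,0,dz]),proj("top",p+[0,0,dz]))
E
python3 - <<'E'
import cv2,numpy as np
a=cv2.imread("pics/top1.png")[195:245,350:400];a=np.clip((a.astype(float))*1.5,0,255).astype(np.uint8)
cv2.imwrite("pics/tipt.png",cv2.resize(a,None,fx=11,fy=11,interpolation=cv2.INTER_NEAREST))
a=cv2.imread("pics/side1.png")[100:260,200:400];a=np.clip((a.astype(float))*2.5,0,255).astype(np.uint8)
cv2.imwrite("pics/grip1.png",cv2.resize(a,None,fx=3.5,fy=3.5,interpolation=cv2.INTER_CUBIC))
E
```

```text
(array([ 0.54648611, -0.14807139,  0.21278357]), array([[-10.84670345,   2.63829923]]), array([[ 1.90873302, -9.25635423]]))
(array([ 0.56136643, -0.13429064,  0.20367256]), array([[-5.14300828,  1.36461234]]), array([[ 0.87806308, -4.49565345]]))
0 [[303.72509319 223.06596033]] [[363.26543856 214.05286804]]
0.019 [[303.73454412 214.82485259]] [[364.68529211 212.30812801]]
0.04 [[303.74489516 205.44547108]] [[366.30950772 210.31125357]]
0.07 [[303.75945917 191.52822866]] [[368.73599687 207.32601479]]
0.1 [[303.7736817  176.96517977]] [[371.29656147 204.17319199]]
0.15 [[303.79634227 151.13875059]] [[375.89309706 198.50663645]]
```

View pics/tipt.png

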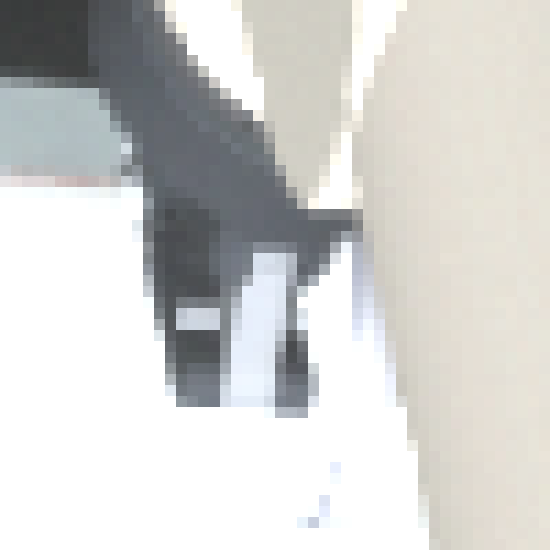

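View pics/grip1.png

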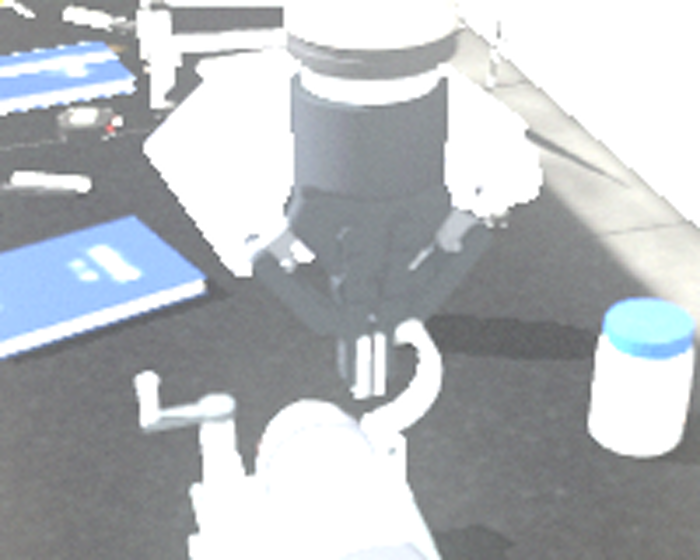

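Call:
{"op": "apply_moves", "data": {
  "increments": [
    [0, 0, 9, 0, 0.5, 0, 1],
    [0, 0, 9, 0, 0, 0, 1],
    [0, 0, 7, 0, 0, 0, 1],
    [0, 0, 1, 0, 0, 0, 1],
    [0, 0, 1, 0, 0, 0, 1],
    [0, 0, 1, 0, 0, 0, 1],
    [0, 0, 1, 0, 0, 0, 1],
    [0, 0, 0, 0, 0, 0, 1]
  ]
}}

```text
t: 3.2
eef_pos: [0.567, -0.1369, 0.1502]
tool_rot: [0.0, 1.0, -0.02, -0.0]
contact_force: [-1.0, -1.0, 0.4]
gripper_width: 0.004
```

Run:
```python
from h import *
stat()
```

```text
t 3.2 p [ 0.567  -0.1369  0.1502] stand [ 11.3 -12.4  36.4] F [-1.  -1.   0.4] g 0.0 z [-0.    -0.001 -1.   ] yaw -2.3
```

Call:
{"op": "apply_moves", "data": {
  "increments": [
    [0, 0, 1, 0, 0, 0, 1],
    [0, 0, 1, 0, 0, 0, 1],
    [0, 0, 1, 0, 0, 0, 1],
    [0, 0, 1, 0, 0, 0, 1],
    [0, 0, 0, 0, 0, 0, 1],
    [0, 0, 0, 0, 0, 0, 1],
    [0, 0, 0, 0, 0, 0, 1],
    [0, 0, 0, 0, 0, 0, 1]
  ]
}}

```text
t: 4.2
eef_pos: [0.5671, -0.1369, 0.1461]
tool_rot: [0.0, 1.0, -0.02, -0.0]
contact_force: [0.0, 0.5, 0.3]
gripper_width: 0.0
```

Run:
```python
from h import *
stat()
im=imaging.read_camera("side"); cv2.imwrite("pics/side2.png",cv2.cvtColor(im,cv2.COLOR_RGB2BGR))
stat()
cv2.imwrite("pics/side2c.png",cv2.resize(cv2.imread("pics/side2.png")[180:280,240:350],None,fx=6,fy=6,interpolation=cv2.INTER_CUBIC))
```

```text
t 4.2 p [ 0.5671 -0.1369  0.1461] stand [ 11.4 -12.4  32.3] F [0.  0.5 0.3] g 0.0 z [-0.    -0.001 -1.   ] yaw -2.3
t 4.25 p [ 0.5671 -0.1368  0.1461] stand [ 11.4 -12.3  32.3] F [-0.   0.7  0.4] g -0.0 z [-0.    -0.001 -1.   ] yaw -2.3
```

View pics/side2c.png

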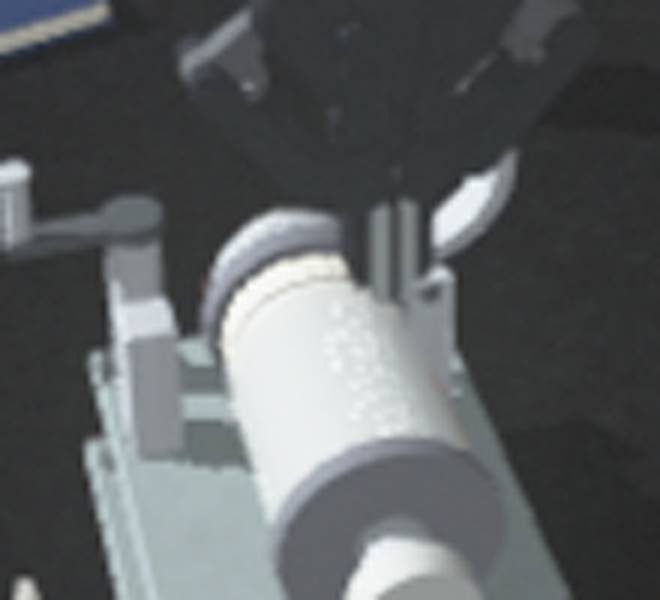

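Call:
{"op": "apply_moves", "data": {
  "increments": [
    [0, 0, 1, 0, 0, 0, 1],
    [0, 0, 1, 0, 0, 0, 1],
    [0, 0, 1, 0, 0, 0, 1],
    [0, 0, 1, 0, 0, 0, 1],
    [0, 0, 1, 0, 0, 0, 1],
    [0, 0, 0, 0, 0, 0, 1],
    [0, 0, 0, 0, 0, 0, 1],
    [0, 0, 0, 0, 0, 0, 1]
  ]
}}

```text
t: 5.25
eef_pos: [0.5671, -0.1369, 0.1407]
tool_rot: [0.0, 1.0, -0.02, -0.0]
contact_force: [0.1, -0.1, 0.2]
gripper_width: -0.002
```

Run:
```python
from h import *
stat()
```

```text
t 5.25 p [ 0.5671 -0.1369  0.1407] stand [ 11.4 -12.4  26.9] F [ 0.1 -0.1  0.2] g -0.0 z [-0.    -0.001 -1.   ] yaw -2.3
```

Call:
{"op": "apply_moves", "data": {
  "increments": [
    [0, 0, 1, 0, 0, 0, 1],
    [0, 0, 1, 0, 0, 0, 1],
    [0, 0, 1, 0, 0, 0, 1],
    [0, 0, 1, 0, 0, 0, 1],
    [0, 0, 1, 0, 0, 0, 1],
    [0, 0, 1, 0, 0, 0, 1],
    [0, 0, 0, 0, 0, 0, 1],
    [0, 0, 0, 0, 0, 0, 1]
  ]
}}

```text
t: 6.25
eef_pos: [0.5671, -0.1369, 0.1343]
tool_rot: [0.0, 1.0, -0.02, -0.0]
contact_force: [0.2, -0.8, 0.2]
gripper_width: -0.001
```

Run:
```python
from h import *
stat()
for n in ("side","top"):
    im=imaging.read_camera(n); cv2.imwrite(f"pics/{n}3.png",cv2.cvtColor(im,cv2.COLOR_RGB2BGR))
p,_,_=pose(); print(proj("side",p))
cv2.imwrite("pics/side3c.png",cv2.resize(cv2.imread("pics/side3.png")[180:280,240:350],None,fx=6,fy=6,interpolation=cv2.INTER_CUBIC))
```

```text
t 6.25 p [ 0.5671 -0.1369  0.1343] stand [ 11.4 -12.4  20.5] F [ 0.2 -0.8  0.2] g -0.0 z [-0.    -0.001 -1.   ] yaw -2.3
[[303.67666789 244.26915778]]
```

View pics/side3c.png

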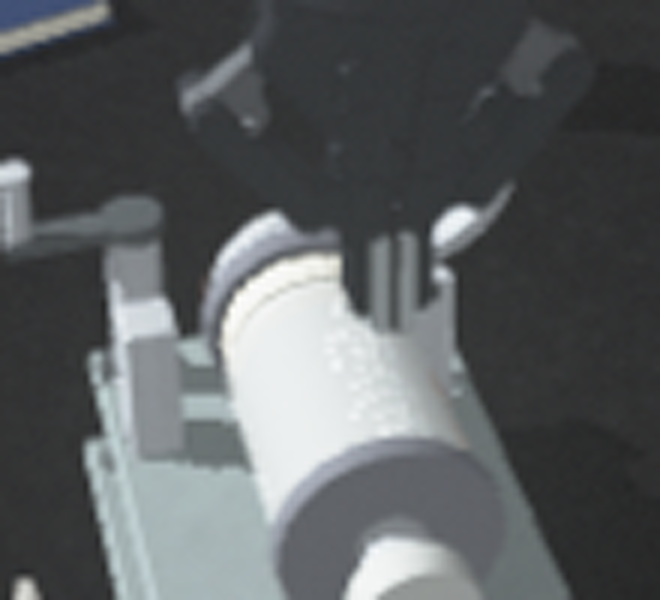

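Call:
{"op": "apply_moves", "data": {
  "increments": [
    [0, 0, 1, 0, 0, 0, 1],
    [0, 0, 1, 0, 0, 0, 1],
    [0, 0, 1, 0, 0, 0, 1],
    [0, 0, 1, 0, 0, 0, 1],
    [0, 0, 1, 0, 0, 0, 1],
    [0, 0, 0, 0, 0, 0, 1],
    [0, 0, 0, 0, 0, 0, 1],
    [0, 0, 0, 0, 0, 0, 1]
  ]
}}

```text
t: 7.35
eef_pos: [0.5671, -0.1369, 0.1289]
tool_rot: [0.0, 1.0, -0.02, -0.0]
contact_force: [0.1, 0.4, 0.9]
gripper_width: -0.002
```

Run:
```python
from h import *
stat()
```

```text
t 7.35 p [ 0.5671 -0.1369  0.1289] stand [ 11.4 -12.4  15.1] F [0.1 0.4 0.9] g -0.0 z [-0.    -0.001 -1.   ] yaw -2.3
```

Call:
{"op": "apply_moves", "data": {
  "increments": [
    [0, 0, 1, 0, 0, 0, 1],
    [0, 0, 1, 0, 0, 0, 1],
    [0, 0, 1, 0, 0, 0, 1],
    [0, 0, 1, 0, 0, 0, 1],
    [0, 0, 0, 0, 0, 0, 1],
    [0, 0, 0, 0, 0, 0, 1],
    [0, 0, 0, 0, 0, 0, 1],
    [0, 0, 0, 0, 0, 0, 1]
  ]
}}

```text
t: 8.35
eef_pos: [0.5671, -0.1369, 0.1247]
tool_rot: [0.0, 1.0, -0.02, -0.0]
contact_force: [-0.3, -0.3, -0.5]
gripper_width: -0.002
```

Run:
```python
from h import *
stat()
```

```text
t 8.35 p [ 0.5671 -0.1369  0.1247] stand [ 11.4 -12.4  10.9] F [-0.3 -0.3 -0.5] g -0.0 z [-0.    -0.001 -1.   ] yaw -2.3
```

Run:
```python
from h import *
for n in ("side","top"):
    im=imaging.read_camera(n); cv2.imwrite(f"pics/{n}4.png",cv2.cvtColor(im,cv2.COLOR_RGB2BGR))
p,_,_=pose(); print(proj("side",p))
a=cv2.imread("pics/side4.png")[205:265,270:340].astype(float)*1.6
cv2.imwrite("pics/side4c.png",cv2.resize(np.clip(a,0,255).astype(np.uint8),None,fx=9,fy=9,interpolation=cv2.INTER_CUBIC))
```

```text
[[303.70404291 248.09404203]]
```

View pics/side4c.png

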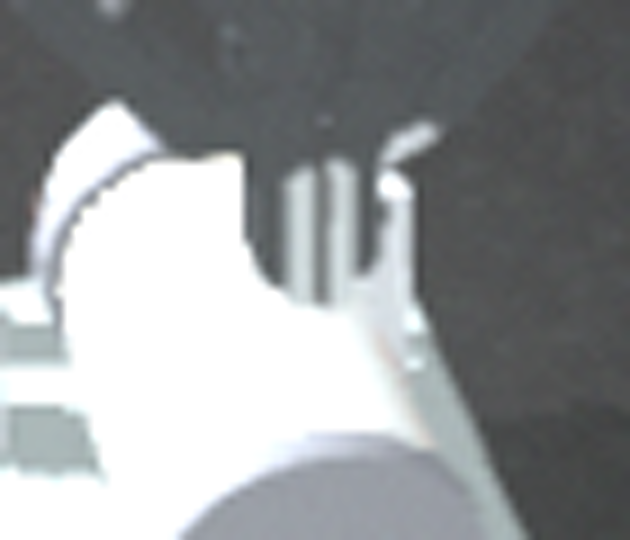

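View pics/side4.png

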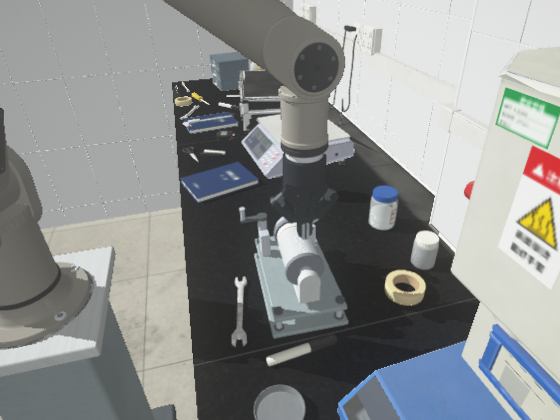

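Call:
{"op": "apply_moves", "data": {
  "increments": [
    [0, 0, 1, 0, 0, 0, 1],
    [0, 0, 1, 0, 0, 0, 1],
    [0, 0, 1, 0, 0, 0, 1],
    [0, 0, 1, 0, 0, 0, 1],
    [0, 0, 1, 0, 0, 0, 1],
    [0, 0, 0, 0, 0, 0, 1],
    [0, 0, 0, 0, 0, 0, 1],
    [0, 0, 0, 0, 0, 0, 1]
  ]
}}

```text
t: 9.45
eef_pos: [0.5671, -0.1369, 0.1193]
tool_rot: [0.0, 1.0, -0.02, -0.0]
contact_force: [1.0, -0.6, 0.0]
gripper_width: -0.002
```

Run:
```python
from h import *
stat()
```

```text
t 9.45 p [ 0.5671 -0.1369  0.1193] stand [ 11.4 -12.4   5.5] F [ 1.  -0.6  0. ] g -0.0 z [-0.    -0.001 -1.   ] yaw -2.3
```

Run:
```python
from h import *
for n in ("side","top"):
    im=imaging.read_camera(n); cv2.imwrite(f"pics/{n}5.png",cv2.cvtColor(im,cv2.COLOR_RGB2BGR))
p,_,_=pose(); print(proj("side",p),proj("top",p))
for y in(-.011,0,.011):
  for zz in (.1193,.13,.14,.15): print(y,zz,proj("side",[p[0],p[1]+y,zz])[0])
a=cv2.imread("pics/side5.png")[205:265,270:340].astype(float)*1.1
cv2.imwrite("pics/side5c.png",cv2.resize(np.clip(a,0,255).astype(np.uint8),None,fx=9,fy=9,interpolation=cv2.INTER_NEAREST))
cv2.imwrite("pics/top5c.png",cv2.resize(cv2.imread("pics/top5.png")[160:270,285:415],None,fx=5.4,fy=5.4,interpolation=cv2.INTER_CUBIC))
```

```text
[[303.67410184 250.24046474]] [[361.8596061  220.27956585]]
-0.011 0.1193 [305.3292411  253.67116187]
-0.011 0.13 [305.3473573  249.40256219]
-0.011 0.14 [305.36445022 245.35369161]
-0.011 0.15 [305.3817009  241.24608177]
0 0.1193 [303.67411686 250.22862602]
0 0.13 [303.67946167 245.98322162]
0 0.14 [303.68444865 241.95708533]
0 0.15 [303.68942577 237.873268  ]
0.011 0.1193 [302.05646809 246.86401308]
0.011 0.13 [302.04962631 242.64189866]
0.011 0.14 [302.04306576 238.63856124]
0.011 0.15 [302.03633953 234.57857646]
```

View pics/side5c.png

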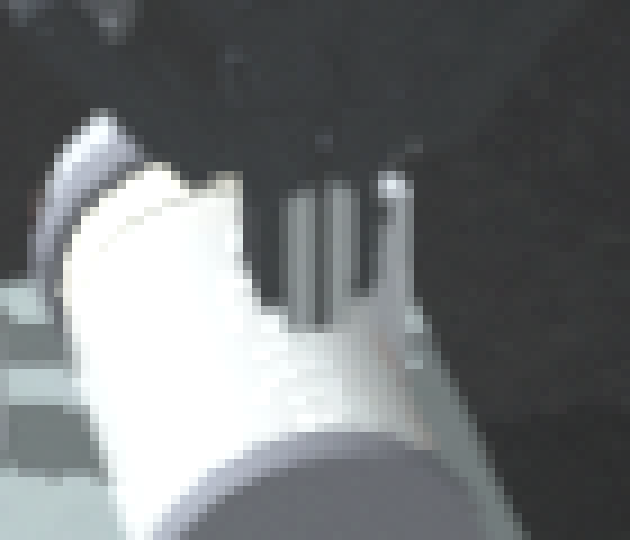

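View pics/top5c.png

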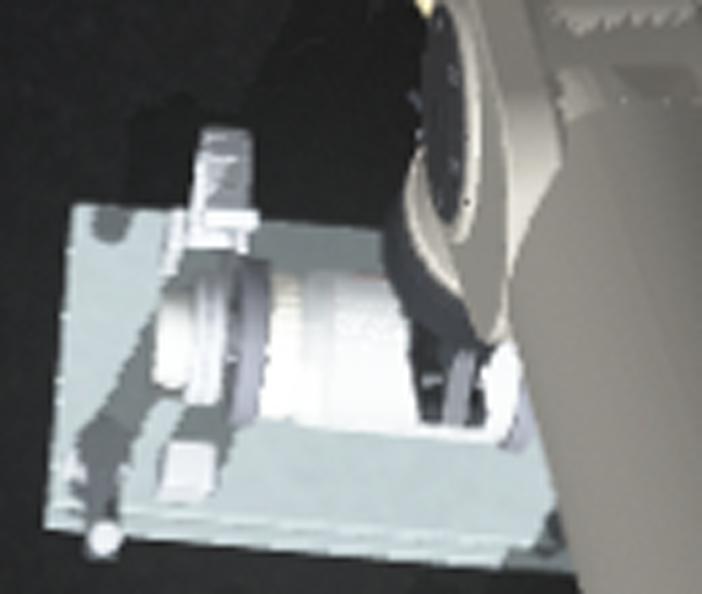

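Call:
{"op": "apply_moves", "data": {
  "increments": [
    [0, 0, 1, 0, 0, 0, 1],
    [0, 0, 1, 0, 0, 0, 1],
    [0, 0, 1, 0, 0, 0, 1],
    [0, 0, 1, 0, 0, 0, 1],
    [0, 0, 1, 0, 0, 0, 1],
    [0, 0, 1, 0, 0, 0, 1],
    [0, 0, 0, 0, 0, 0, 1],
    [0, 0, 0, 0, 0, 0, 1]
  ]
}}

```text
t: 10.55
eef_pos: [0.5696, -0.1371, 0.1181]
tool_rot: [0.002, 1.0, -0.02, 0.003]
contact_force: [-2.6, 0.4, 4.2]
gripper_width: 0.004
```

Run:
```python
from h import *
stat()
```

```text
t 10.55 p [ 0.5696 -0.1371  0.1181] stand [ 13.9 -12.4   4.3] F [-2.6  0.4  4.2] g 0.0 z [ 0.005 -0.003 -1.   ] yaw -2.3
```

Run:
```python
from h import *
for nm,us,ut,z in [("tape",(405,288),(375.5,151.5),.012),("spanner far tip",(240,279),(323,277),.006),("spanner near",(239,343),(387,292),.006),("marker near/front",(269,360),(410,274),.01),("whitejar base?",(424,264),(350,127),.0)]:
    print(nm,atz("side",us,z).round(4),atz("top",ut,z).round(4))
```

```text
tape [ 0.7743 -0.1931  0.012 ] [ 0.7734 -0.1892  0.012 ]
spanner far tip [ 0.4425 -0.0606  0.006 ] [ 0.4416 -0.0594  0.006 ]
spanner near [ 0.4127 -0.23    0.006 ] [ 0.4096 -0.2212  0.006 ]
marker near/front [ 0.458  -0.2837  0.01  ] [ 0.4561 -0.2788  0.01  ]
whitejar base? [ 0.8626 -0.1255  0.    ] [ 0.8431 -0.1229  0.    ]
```

Run:
```python
from h import *
for n in ("side",):
    im=imaging.read_camera(n); cv2.imwrite(f"pics/{n}6.png",cv2.cvtColor(im,cv2.COLOR_RGB2BGR))
a=cv2.imread("pics/side6.png")[195:275,265:345].astype(float)*1.1
cv2.imwrite("pics/side6c.png",cv2.resize(np.clip(a,0,255).astype(np.uint8),None,fx=7.5,fy=7.5,interpolation=cv2.INTER_CUBIC))
stat()
```

```text
t 10.6 p [ 0.5696 -0.1371  0.1181] stand [ 13.9 -12.4   4.3] F [-1.7  0.2  5. ] g -0.0 z [ 0.005 -0.003 -1.   ] yaw -2.3
```

View pics/side6c.png

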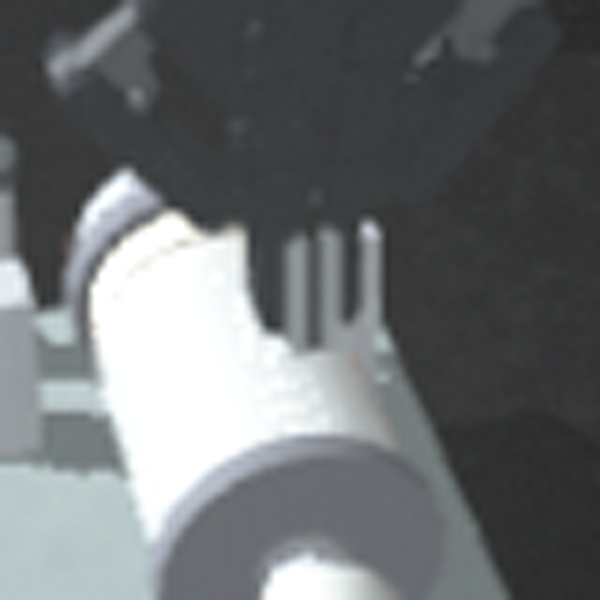

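Run:
```python
from h import *
for u in [(304,241),(306.3,241.7),(309,241)]:
    o,d=ray("side",u)
    for z in (.12,.13,.14,.148):
        P=o+d*(z-o[2])/d[2]; s=st(*V[:3],P)*1e3; print(u,z,s.round(1))
```

```text
(304, 241) 0.12 [ 19.1  15.2 120. ]
(304, 241) 0.13 [ 15.9   2.8 130. ]
(304, 241) 0.14 [ 12.7  -9.6 140. ]
(304, 241) 0.148 [ 10.2 -19.5 148. ]
(306.3, 241.7) 0.12 [ 23.1  11.8 120. ]
(306.3, 241.7) 0.13 [ 19.8  -0.5 130. ]
(306.3, 241.7) 0.14 [ 16.5 -12.8 140. ]
(306.3, 241.7) 0.148 [ 13.9 -22.7 148. ]
(309, 241) 0.12 [ 29.   12.7 120. ]
(309, 241) 0.13 [ 25.6   0.4 130. ]
(309, 241) 0.14 [ 22.2 -12.  140. ]
(309, 241) 0.148 [ 19.5 -21.8 148. ]
```

Call:
{"op": "apply_moves", "data": {
  "increments": [
    [-1, 0, 1.5, 0, 0, 0, 1],
    [-4, 0, 2, 0, 0, 0, 1],
    [-5, 0, 2, 0, 0, 0, 1],
    [-5, 0, 2, 0, 0, 0, 1],
    [-5, 0, 2, 0, 0, 0, 1],
    [-5, 0, 2, 0, 0, 0, 1],
    [-4, 0, 2, 0, 0, 0, 1],
    [0, 0, 1.5, 0, 0, 0, 1]
  ]
}}

```text
t: 11.6
eef_pos: [0.5674, -0.137, 0.1171]
tool_rot: [0.003, 0.999, -0.019, 0.031]
contact_force: [-2.0, 0.5, 8.7]
gripper_width: 0.0
```

Run:
```python
from h import *
stat()
for n in ("side",):
    im=imaging.read_camera(n); cv2.imwrite(f"pics/{n}7.png",cv2.cvtColor(im,cv2.COLOR_RGB2BGR))
a=cv2.imread("pics/side7.png")[195:275,265:345].astype(float)*1.1
cv2.imwrite("pics/side7c.png",cv2.resize(np.clip(a,0,255).astype(np.uint8),None,fx=7.5,fy=7.5,interpolation=cv2.INTER_CUBIC))
```

```text
t 11.6 p [ 0.5674 -0.137   0.1171] stand [ 11.7 -12.5   3.3] F [-2.   0.5  8.7] g 0.0 z [ 0.061 -0.008 -0.998] yaw -2.2
```

View pics/side7c.png

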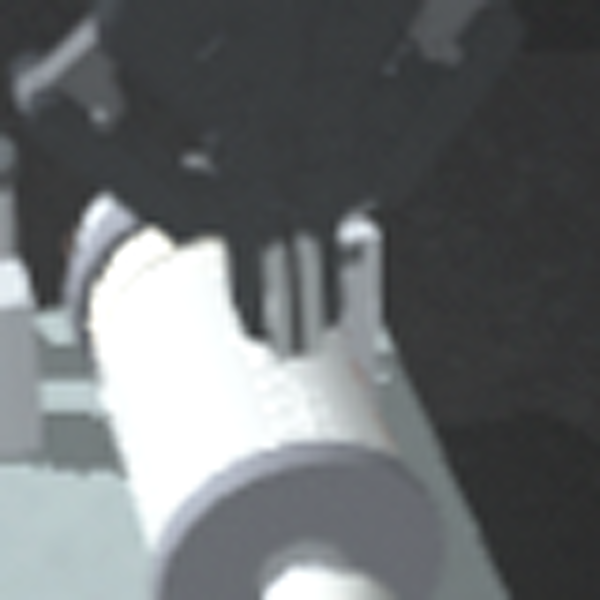

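Run:
```python
from h import *
stat();o=bot.get_obs()
for k in("q","joint_vel","joint_torque","torque","contact_force"): print(k,np.round(o[k],3))
```

```text
t 11.65 p [ 0.5676 -0.1371  0.1171] stand [ 11.9 -12.5   3.3] F [-1.1  1.3  8.4] g -0.0 z [ 0.061 -0.008 -0.998] yaw -2.2
q [ 0.481  0.431 -0.443  1.887  0.253  0.815 -0.129]
joint_vel [-0.001  0.002  0.002  0.    -0.001  0.004  0.003]
joint_torque [-3.0000e-02 -4.5768e+01 -3.7700e+00 -2.0920e+01  5.4000e-02 -4.3800e-01
  3.0000e-03]
torque [ 0.031  0.134 -0.043]
contact_force [-1.107  1.327  8.43 ]
```

Call:
{"op": "apply_moves", "data": {
  "increments": [
    [-6, 0, 1, 0, -3.5, 0, 1],
    [-9, 0, 1.3, 0, -0.5, 0, 1],
    [-9, 0, 1.3, 0, -0.5, 0, 1],
    [-9, 0, 1.3, 0, -0.5, 0, 1],
    [-9, 0, 1.3, 0, -0.5, 0, 1],
    [-9, 0, 1.3, 0, -0.5, 0, 1],
    [-9, 0, 1.3, 0, -0.5, 0, 1],
    [0, 0, 1, 0, 0, 0, 1]
  ]
}}

```text
t: 12.65
eef_pos: [0.5185, -0.135, 0.1127]
tool_rot: [0.003, 1.0, -0.019, -0.014]
contact_force: [-0.3, -0.2, 0.1]
gripper_width: 0.002
```

Run:
```python
from h import *
stat()
for n in ("side","top"):
    im=imaging.read_camera(n); cv2.imwrite(f"pics/{n}8.png",cv2.cvtColor(im,cv2.COLOR_RGB2BGR))
a=cv2.imread("pics/side8.png")[195:275,265:345].astype(float)*1.1
cv2.imwrite("pics/side8c.png",cv2.resize(np.clip(a,0,255).astype(np.uint8),None,fx=7.5,fy=7.5,interpolation=cv2.INTER_CUBIC))
```

```text
t 12.65 p [ 0.5185 -0.135   0.1127] stand [-37.2 -12.8  -1.1] F [-0.3 -0.2  0.1] g 0.0 z [-0.029 -0.005 -1.   ] yaw -2.2
```

View pics/side8c.png

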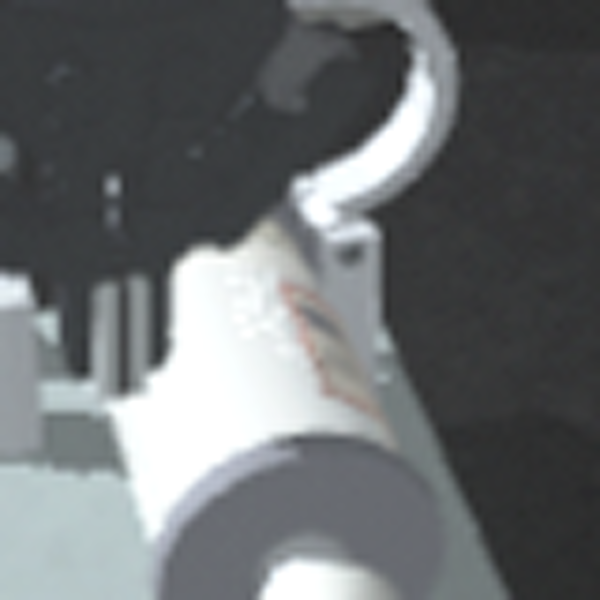

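```bash
cat >> h.py <<'E'
def oncyl(n,u,r=.034):
    o,d=ray(n,u); c,s=np.cos(V[2]),np.sin(V[2])
    f=lambda P:np.array([c*P[0]+s*P[1],-s*P[0]+c*P[1],P[2]])
    o2=f(o-[V[0],V[1],V[3]]);d2=f(d);a=d2[0]**2+d2[2]**2;b=2*(o2[0]*d2[0]+o2[2]*d2[2]);cc=o2[0]**2+o2[2]**2-r*r
    D=b*b-4*a*cc
    if D<0: return None
    P=o2+d2*(-b-np.sqrt(D))/(2*a);return round(float(np.degrees(np.arctan2(P[2],-P[0]))),1),round(P[1]*1e3,1)
E
python3 - <<'E'
from h import *
c=lambda a,b:(265+(a+.5)/7.5-.5,195+(b+.5)/7.5-.5)
for u in [(285,290),(310,340),(335,395),(380,415),(320,285)]: print(u,oncyl("side",c(*u)))
cv2.imwrite("pics/top8c.png",cv2.resize(cv2.imread("pics/top8.png")[160:270,285:415],None,fx=5.4,fy=5.4,interpolation=cv2.INTER_CUBIC))
from unwrap import unwrap
unwrap(V,"side",cv2.imread('pics/side8.png'),'pics/us8.png',lo=60)
E
```

```text
(285, 290) (115.8, np.float64(9.8))
(310, 340) (118.0, np.float64(-11.9))
(335, 395) (119.0, np.float64(-34.9))
(380, 415) (153.6, np.float64(-28.1))
(320, 285) (147.1, np.float64(25.4))
```

View pics/top8c.png

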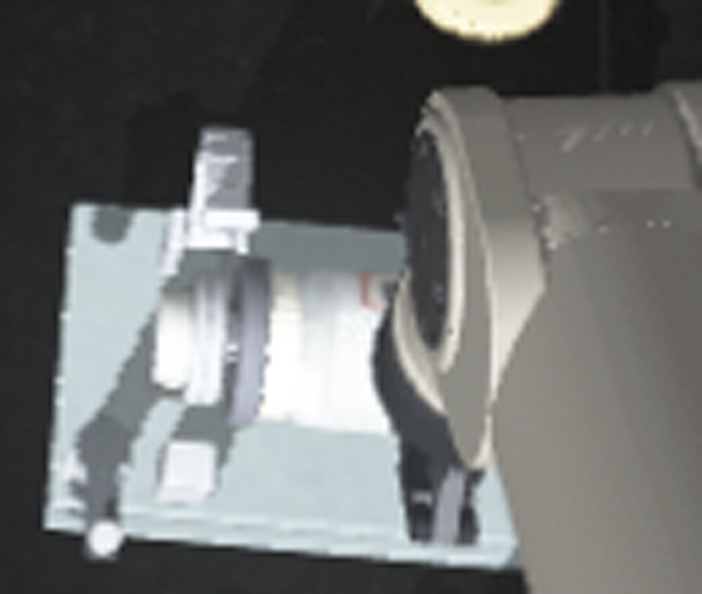

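View pics/us8.png

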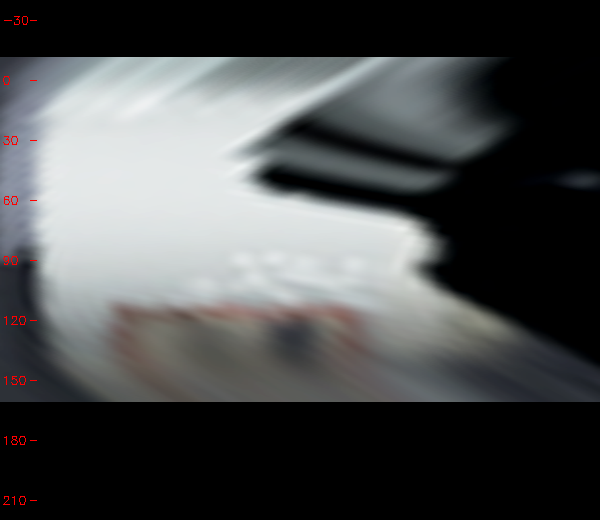

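Call:
{"op": "apply_moves", "data": {
  "increments": [
    [0, 0, -24, 0, 1.6, 0, 1],
    [29, 0, 0, 0, 0, 0, 1],
    [29, 0, 0, 0, 0, 0, 1],
    [0, 0, 14, 0, 0, 0, 1],
    [0, 0, 3, 0, 0, 0, 1],
    [0, 0, 1.5, 0, 0, 0, 1],
    [0, 0, 1.5, 0, 0, 0, 1],
    [0, 0, 0, 0, 0, 0, 1]
  ]
}}

```text
t: 13.75
eef_pos: [0.5773, -0.1375, 0.1156]
tool_rot: [0.003, 1.0, -0.019, -0.001]
contact_force: [-0.4, 0.3, 0.1]
gripper_width: -0.001
```

Run:
```python
from h import *
stat()
```

```text
t 13.75 p [ 0.5773 -0.1375  0.1156] stand [ 21.7 -12.5   1.8] F [-0.4  0.3  0.1] g -0.0 z [-0.002 -0.006 -1.   ] yaw -2.2
```

Call:
{"op": "apply_moves", "data": {
  "increments": [
    [-4, 0, 2, 0, 0, 0, 1],
    [-9, 0, 1, 0, -0.5, 0, 1],
    [-9, 0, 1, 0, -0.5, 0, 1],
    [-9, 0, 1.8, 0, -0.5, 0, 1],
    [-9, 0, 2, 0, -0.5, 0, 1],
    [-9, 0, 2.5, 0, -0.5, 0, 1],
    [-8, 0, 3, 0, -0.5, 0, 1],
    [0, 0, 0, 0, 0, 0, 1]
  ]
}}

```text
t: 14.75
eef_pos: [0.5384, -0.1358, 0.117]
tool_rot: [0.004, 1.0, -0.019, -0.005]
contact_force: [-3.9, 0.3, 4.1]
gripper_width: 0.0
```

Run:
```python
from h import *
stat()
for n in ("side","top"):
    im=imaging.read_camera(n); cv2.imwrite(f"pics/{n}9.png",cv2.cvtColor(im,cv2.COLOR_RGB2BGR))
from unwrap import unwrap
unwrap(V,"side",cv2.imread('pics/side9.png'),'pics/us9.png',lo=60)
a=cv2.imread("pics/side9.png")[195:275,265:345].astype(float)*1.1
cv2.imwrite("pics/side9c.png",cv2.resize(np.clip(a,0,255).astype(np.uint8),None,fx=7.5,fy=7.5,interpolation=cv2.INTER_CUBIC))
```

```text
t 14.75 p [ 0.5384 -0.1358  0.117 ] stand [-17.3 -12.6   3.2] F [-3.9  0.3  4.1] g 0.0 z [-0.011 -0.009 -1.   ] yaw -2.2
```

View pics/us9.png

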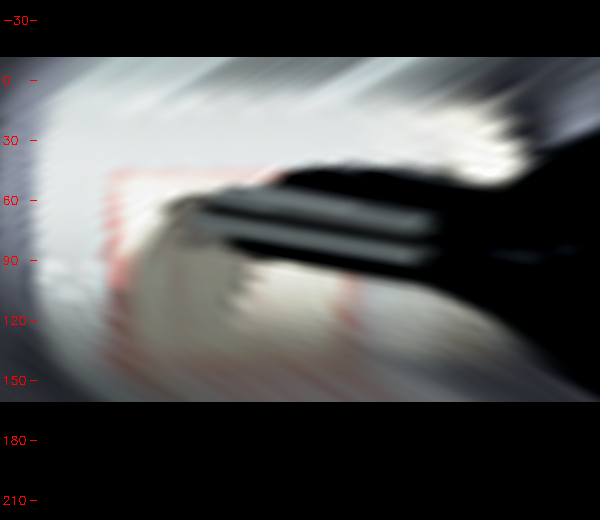

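View pics/side9c.png

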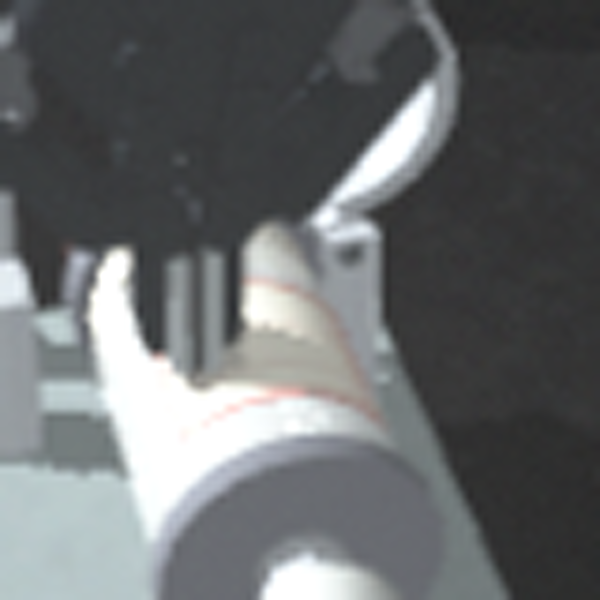

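Call:
{"op": "apply_moves", "data": {
  "increments": [
    [0, 0, -10, 0, 0.5, 0, 1],
    [6, 0, -10, 0, 0, 0, 1],
    [33, 0, 0, 0, 0, 0, 1],
    [0, 0, 15, 0, 0, 0, 1],
    [0, 0, 6, 0, 0, 0, 1],
    [-4, 0, 2, 0, 0, 0, 1],
    [-9, 0, 1, 0, -0.5, 0, 1],
    [-9, 0, 1, 0, -0.5, 0, 1]
  ]
}}

```text
t: 15.85
eef_pos: [0.5633, -0.137, 0.1176]
tool_rot: [0.005, 1.0, -0.019, -0.001]
contact_force: [3.5, 0.4, 7.4]
gripper_width: -0.003
```

Run:
```python
from h import *
stat()
```

```text
t 15.85 p [ 0.5633 -0.137   0.1176] stand [  7.6 -12.7   3.8] F [3.5 0.4 7.4] g -0.0 z [-0.002 -0.01  -1.   ] yaw -2.2
```

Call:
{"op": "apply_moves", "data": {
  "increments": [
    [-9, 0, 1.8, 0, -0.5, 0, 1],
    [-9, 0, 2, 0, -0.5, 0, 1],
    [-9, 0, 2.5, 0, -0.5, 0, 1],
    [-4, 0, 2, 0, 0, 0, 1],
    [0, 0, -10, 0, 1, 0, 1],
    [0, 0, -20, 0, 0, 0, 1],
    [20, 0, -20, 0, 0, 0, 1],
    [20, 0, 0, 0, 0, 0, 1]
  ]
}}

```text
t: 16.85
eef_pos: [0.5743, -0.1377, 0.1694]
tool_rot: [0.006, 1.0, -0.02, 0.002]
contact_force: [-0.3, -0.3, 0.0]
gripper_width: 0.005
```

Run:
```python
from h import *
stat()
for n in ("side","top"):
    im=imaging.read_camera(n); cv2.imwrite(f"pics/{n}10.png",cv2.cvtColor(im,cv2.COLOR_RGB2BGR))
from unwrap import unwrap
unwrap(V,"side",cv2.imread('pics/side10.png'),'pics/us10.png',lo=60)
unwrap(V,"top",cv2.imread('pics/top10.png'),'pics/ut10.png',lo=60)
a=cv2.imread("pics/side10.png")[195:275,265:345].astype(float)*1.1
cv2.imwrite("pics/side10c.png",cv2.resize(np.clip(a,0,255).astype(np.uint8),None,fx=7.5,fy=7.5,interpolation=cv2.INTER_CUBIC))
```

```text
t 16.85 p [ 0.5743 -0.1377  0.1694] stand [ 18.7 -12.8  55.6] F [-0.3 -0.3  0. ] g 0.01 z [ 0.005 -0.013 -1.   ] yaw -2.2
```

View pics/us10.png

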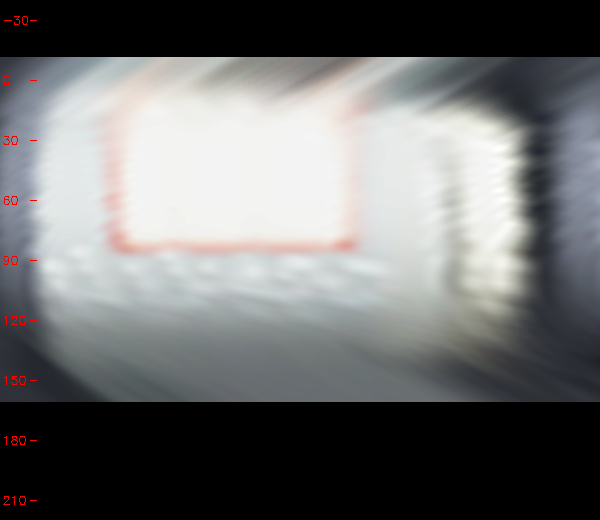

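View pics/side10c.png

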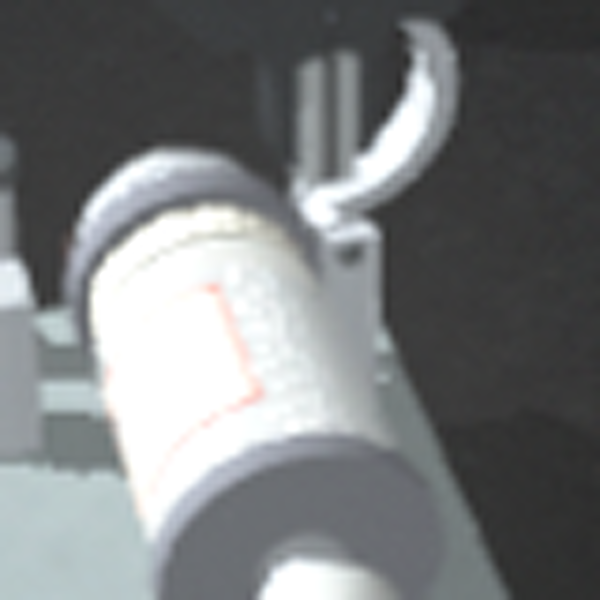

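View pics/ut10.png

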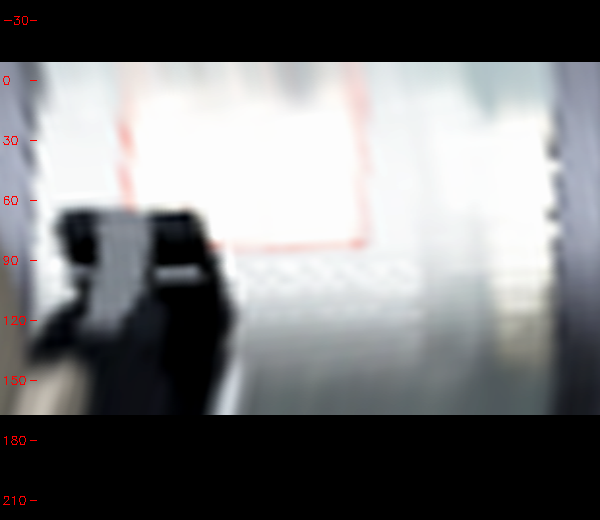

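Run:
```python
from h import *
import cv2
a=cv2.imread("pics/side9.png")[215:262,285:325].astype(float)
g=a.mean(2,keepdims=True);b=np.clip(150+(a-g)*6+(g-150)*.5,0,255).astype(np.uint8)
cv2.imwrite("pics/s9sat.png",cv2.resize(b,None,fx=12,fy=12,interpolation=cv2.INTER_NEAREST))
```

View pics/s9sat.png

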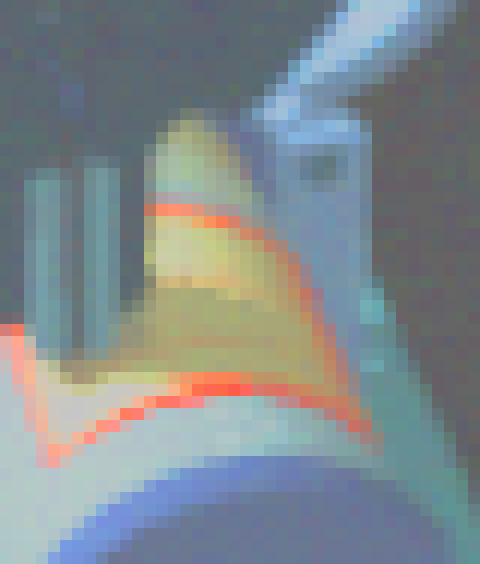

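Run:
```python
from h import *
c=lambda a,b:(285+(a+.5)/12-.5,215+(b+.5)/12-.5)
for u in [(20,345),(50,455),(290,265),(318,310),(345,375),(372,440)]: print(u,oncyl("side",c(*u)),oncyl("side",c(u[0]-5,u[1])))
d=lambda a,b:(265+(a+.5)/7.5-.5,195+(b+.5)/7.5-.5)
for u in [(215,288),(237,335),(262,392)]: print(u,oncyl("side",d(*u)))
```

```text
(20, 345) (48.8, np.float64(-7.5)) (47.4, np.float64(-6.6))
(50, 455) (46.4, np.float64(-34.6)) (44.9, np.float64(-33.7))
(290, 265) (143.6, np.float64(9.3)) (139.7, np.float64(7.3))
(318, 310) (153.6, np.float64(2.7)) (146.7, np.float64(-1.5))
(345, 375) (150.9, np.float64(-16.7)) (145.2, np.float64(-20.0))
(372, 440) (148.8, np.float64(-35.0)) (143.9, np.float64(-37.6))
(215, 288) (83.3, np.float64(11.0))
(237, 335) (84.9, np.float64(-10.1))
(262, 392) (86.0, np.float64(-34.4))
```

Call:
{"op": "apply_moves", "data": {
  "increments": [
    [-9, 0, 25, 0, 0, 0, 1],
    [0, 0, 22, 0, 0, 0, 1],
    [0, 0, 2, 0, 0, 0, 1],
    [0, 0, 2, 0, 0, 0, 1],
    [-5, 0, 2, 0, -0.3, 0, 1],
    [-8, 0, 2, 0, -0.5, 0, 1],
    [-8, 0, 2, 0, -0.5, 0, 1],
    [-1, 0, 1.5, 0, 0, 0, 1]
  ]
}}

```text
t: 17.95
eef_pos: [0.5479, -0.1369, 0.1185]
tool_rot: [0.007, 1.0, -0.019, -0.001]
contact_force: [0.5, 0.3, 5.0]
gripper_width: -0.0
```

Run:
```python
from h import *
stat()
im=imaging.read_camera("side"); cv2.imwrite("pics/side11.png",cv2.cvtColor(im,cv2.COLOR_RGB2BGR))
a=cv2.imread("pics/side11.png")[195:275,265:345].astype(float)*1.1
cv2.imwrite("pics/side11c.png",cv2.resize(np.clip(a,0,255).astype(np.uint8),None,fx=7.5,fy=7.5,interpolation=cv2.INTER_CUBIC))
```

```text
t 17.95 p [ 0.5479 -0.1369  0.1185] stand [ -7.8 -13.3   4.7] F [0.5 0.3 5. ] g -0.0 z [-0.001 -0.014 -1.   ] yaw -2.2
```

View pics/side11c.png

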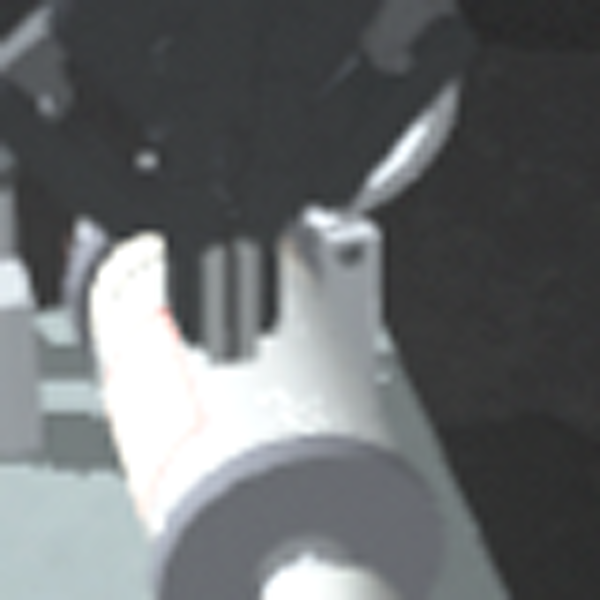

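Run:
```python
from h import *
d=lambda a,b:(265+(a+.5)/7.5-.5,195+(b+.5)/7.5-.5)
for u in [(165,310),(180,345),(203,415)]: print(u,oncyl("side",d(*u)))
for h in(.112,.1138,.116): V[3]=h;print(h,oncyl("side",d(180,345)),oncyl("side",d(203,415)))
```

```text
(165, 310) (58.9, np.float64(10.9))
(180, 345) (59.9, np.float64(-5.0))
(203, 415) (58.9, np.float64(-33.9))
0.112 (60.7, np.float64(-3.1)) (59.7, np.float64(-32.1))
0.1138 (59.9, np.float64(-5.0)) (58.9, np.float64(-33.9))
0.116 (58.9, np.float64(-7.4)) (57.9, np.float64(-36.2))
```

Call:
{"op": "apply_moves", "data": {
  "increments": [
    [-6.5, 0, 2, 0, -0.4, 0, 1],
    [0, 0, 1, 0, 0, 0, 1],
    [0, 0, -8, 0, 0, 0, 1],
    [0, 0, -25, 0, 0, 0, 1],
    [15, 0, -30, 0, 0, 0, 1],
    [20, 0, 0, 0, 0, 0, 1],
    [0, 0, 0, 0, 0, 0, 1],
    [0, 0, 0, 0, 0, 0, 1]
  ]
}}

```text
t: 19.0
eef_pos: [0.5728, -0.1374, 0.1804]
tool_rot: [0.007, 1.0, -0.02, -0.008]
contact_force: [-0.3, -0.0, -0.2]
gripper_width: 0.003
```

Run:
```python
from h import *
stat()
from unwrap import unwrap
for n in("side","top"):
    im=imaging.read_camera(n); cv2.imwrite(f"pics/{n}12.png",cv2.cvtColor(im,cv2.COLOR_RGB2BGR))
    unwrap(V,n,cv2.imread(f'pics/{n}12.png'),f'pics/u{n}12.png',lo=60)
a=cv2.imread("pics/side12.png")[195:275,265:345].astype(float)*1.1
cv2.imwrite("pics/side12c.png",cv2.resize(np.clip(a,0,255).astype(np.uint8),None,fx=7.5,fy=7.5,interpolation=cv2.INTER_CUBIC))
```

```text
t 19.0 p [ 0.5728 -0.1374  0.1804] stand [ 17.2 -12.6  66.6] F [-0.3 -0.  -0.2] g 0.0 z [-0.016 -0.013 -1.   ] yaw -2.2
```

View pics/side12c.png

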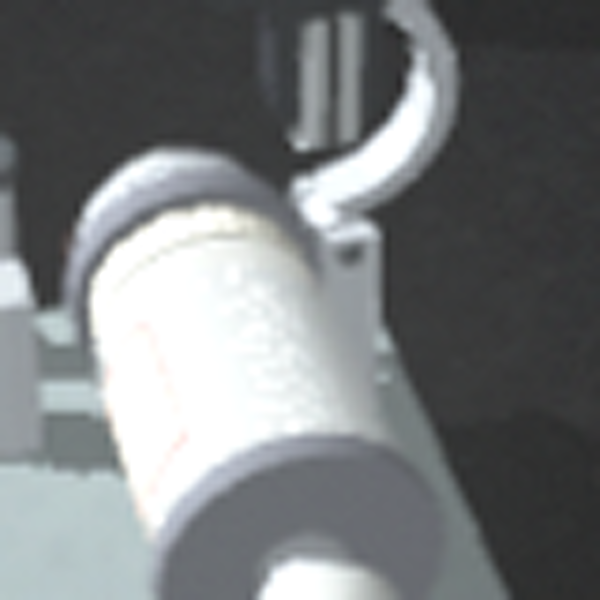

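View pics/utop12.png

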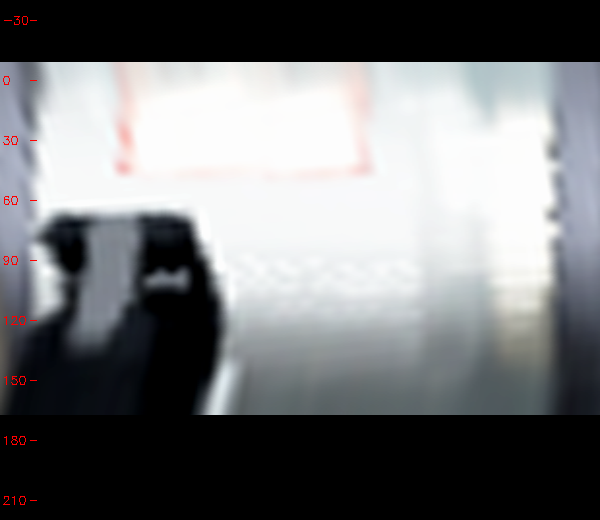

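View pics/uside12.png

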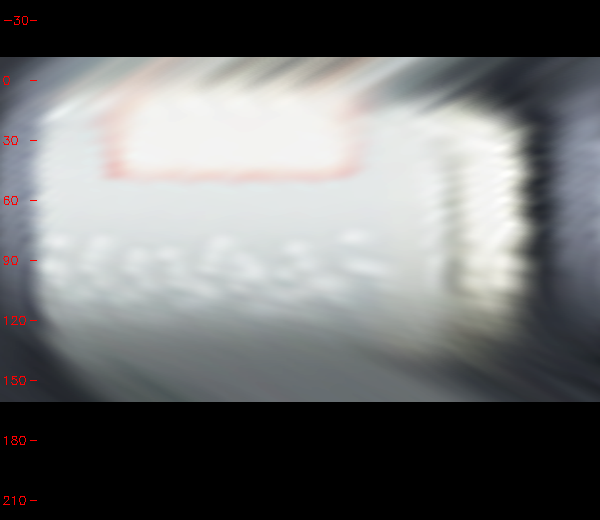

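Run:
```python
from h import *
im=cv2.imread("pics/top0.png").astype(int)
t=np.radians(np.arange(0,360,.5))
for yy in (25,5,-15,-40):
    P=w(*V[:3],np.c_[-.034*np.cos(t),0*t+yy/1e3,V[3]+.034*np.sin(t)])
    q=proj("top",P); i,j=q[:,1].argmin(),q[:,1].argmax()
    print(yy,"pred back",q[i].round(1),"front",q[j].round(1),"ang",np.degrees(t[i]),np.degrees(t[j]))
    for k in(i,j):
        r=int(round(q[k,1]));c=int(round(q[k,0]));print([ (rr,im[rr,c].tolist()) for rr in range(r-4,r+5)])
im=cv2.imread("pics/side12.png").astype(int)
for yy in (25,-15,-40):
    P=w(*V[:3],np.c_[-.034*np.cos(t),0*t+yy/1e3,V[3]+.034*np.sin(t)])
    q=proj("side",P); i,j=q[:,0].argmin(),q[:,0].argmax()
    print(yy,"pred left",q[i].round(1),"right",q[j].round(1))
```

```text
25 pred back [346.6 209.6] front [344.1 238.7] ang 168.0 351.0
[(206, [130, 128, 119]), (207, [129, 128, 119]), (208, [131, 129, 120]), (209, [134, 131, 122]), (210, [148, 146, 139]), (211, [163, 161, 156]), (212, [177, 176, 169]), (213, [190, 188, 183]), (214, [194, 192, 188])]
[(235, [251, 251, 250]), (236, [250, 249, 248]), (237, [249, 248, 246]), (238, [246, 246, 242]), (239, [228, 226, 215]), (240, [218, 214, 201]), (241, [215, 212, 199]), (242, [213, 210, 196]), (243, [213, 209, 196])]
5 pred back [355.1 210.3] front [352.6 239.4] ang 168.0 351.5
[(206, [129, 127, 119]), (207, [130, 127, 118]), (208, [129, 127, 118]), (209, [128, 125, 117]), (210, [124, 123, 118]), (211, [129, 129, 137]), (212, [174, 173, 168]), (213, [179, 178, 172]), (214, [193, 191, 186])]
[(235, [251, 251, 250]), (236, [251, 250, 249]), (237, [249, 249, 247]), (238, [249, 249, 247]), (239, [247, 246, 242]), (240, [218, 216, 203]), (241, [212, 208, 195]), (242, [213, 209, 196]), (243, [214, 211, 197])]
-15 pred back [363.6 211.1] front [361.1 240.2] ang 168.0 351.5
[(207, [127, 126, 117]), (208, [128, 126, 1
[... 331 characters left out ...]
212, 197]), (243, [214, 211, 197]), (244, [214, 211, 198])]
-40 pred back [374.2 212. ] front [371.7 241.1] ang 168.0 351.5
[(208, [129, 127, 117]), (209, [128, 127, 117]), (210, [128, 127, 117]), (211, [128, 126, 118]), (212, [134, 132, 125]), (213, [155, 153, 147]), (214, [174, 171, 166]), (215, [181, 179, 174]), (216, [194, 193, 186])]
[(237, [251, 251, 249]), (238, [250, 250, 248]), (239, [248, 247, 245]), (240, [247, 247, 244]), (241, [241, 241, 235]), (242, [211, 207, 193]), (243, [211, 208, 195]), (244, [212, 208, 195]), (245, [213, 209, 196])]
25 pred left [277.6 243.9] right [309.8 239.3]
-15 pred left [281.5 256.4] right [315.  251.2]
-40 pred left [284.2 264.7] right [318.5 259.1]
```

```bash
cat > fit2.py <<'E'
from h import *
S=lambda a,b:(225+(a+.5)/3.5-.5,170+(b+.5)/3.5-.5)
T=lambda a,b:(285+(a+.5)/6-.5,175+(b+.5)/6-.5)
t=np.radians(np.arange(0,360,.5))
def sil(v,n,yy,ax,mx):
    P=w(*v[:3],np.c_[-.034*np.cos(t),0*t+yy/1e3,v[3]+.034*np.sin(t)]);q=proj(n,P)[:,ax];return q.max() if mx else q.min()
def topres(v):
    x,y,yaw,H,L=v[:5];h=H*1e3
    px,py=-52-42*np.sin(L),118-42*np.cos(L)
    o=[]
    for u,P in [(T(118,395),(-52,118,h+14)),(T(210,432),(-53,79,h-4)),(T(115,508),(px,py,h+41))]:
        o+=list(proj("top",w(x,y,yaw,np.array(P)/1e3))[0]-u)
    for yy,b,f in [(25,210,238.9),(5,211.2,239.7),(-15,212.2,240.6),(-40,212.6,241.5)]:
        o+=[sil(v,"top",yy,1,0)-b,sil(v,"top",yy,1,1)-f]
    return np.array(o)
for H in (None,.0855,.095,.105,.1138):
    f=(lambda u:topres(u)) if H is None else (lambda u:topres(np.r_[u[:3],H,u[4]]))
    s=least_squares(f,[.556,-.124,-.047,.1,1.54],loss='soft_l1');print(H,np.round(s.x,4),round(s.cost,2),np.round(f(s.x),1))
E
python3 fit2.py
```

```text
None [ 0.5569 -0.1242 -0.0517  0.1026  1.5203] 2.11 [-0.4  1.6  0.4 -1.5  0.  -0.4  0.2  0.2 -0.2  0.2 -0.4  0.   0.2  0.1]
0.0855 [ 0.56   -0.1249 -0.0452  0.0885  1.5324] 2.29 [-0.3  1.8  0.3 -1.5  0.  -0.5  0.6  0.1  0.1  0.  -0.2 -0.2  0.3 -0.2]
0.095 [ 0.5583 -0.1245 -0.0488  0.0488  1.5256] 2.15 [-0.4  1.7  0.4 -1.5  0.  -0.4  0.4  0.2 -0.1  0.1 -0.3 -0.1  0.2 -0.1]
0.105 [ 0.5565 -0.1241 -0.0527  0.0992  1.5186] 2.11 [-0.5  1.6  0.5 -1.5  0.  -0.4  0.2  0.2 -0.2  0.2 -0.4  0.1  0.2  0.1]
0.1138 [ 5.5500e-01 -1.2370e-01 -5.6100e-02 -2.0000e-04  1.5123e+00] 2.19 [-0.5  1.5  0.5 -1.5  0.  -0.3  0.   0.2 -0.3  0.3 -0.5  0.2  0.1  0.3]
```

Run:
```python
from h import *
import h
V0=list(V)
def uv(n,ang,yy):
    a=np.radians(ang);return proj(n,w(*V0[:3],np.array([-.034*np.cos(a),yy/1e3,V0[3]+.034*np.sin(a)])))[0]
obs={"10s":("side",uv("side",83.5,-5)),"10t":("top",uv("top",82.3,10)),"12s":("side",uv("side",48,-10)),"12t":("top",uv("top",46,0))}
print({k:v[1].round(1) for k,v in obs.items()})
for v in [V0,[.557,-.1242,-.05,.1026],[.5583,-.1245,-.0488,.095],[.56,-.1249,-.0452,.0855]]:
    V[:]=v;print(v,{k:oncyl(*o) for k,o in obs.items()})
```

```text
{'10s': array([295.1, 237.8]), '10t': array([353.7, 224. ]), '12s': array([286.3, 244.2]), '12t': array([356.9, 233.3])}
[0.5563, -0.124, -0.0475, 0.1138] {'10s': (83.5, np.float64(-5.0)), '10t': (82.3, np.float64(10.0)), '12s': (48.0, np.float64(-10.0)), '12t': (46.0, np.float64(-0.0))}
[0.557, -0.1242, -0.05, 0.1026] {'10s': (87.6, np.float64(9.1)), '10t': (84.7, np.float64(8.7)), '12s': (51.7, np.float64(2.2)), '12t': (48.5, np.float64(-1.3))}
[0.5583, -0.1245, -0.0488, 0.095] {'10s': (89.1, np.float64(19.0)), '10t': (85.0, np.float64(7.9)), '12s': (52.7, np.float64(11.4)), '12t': (48.6, np.float64(-2.1))}
[0.56, -0.1249, -0.0452, 0.0855] {'10s': (91.0, np.float64(31.4)), '10t': (85.3, np.float64(7.0)), '12s': (53.9, np.float64(23.0)), '12t': (48.5, np.float64(-3.1))}
```

Call:
{"op": "apply_moves", "data": {
  "increments": [
    [-10, 0, 29, 0, 0.9, 0, 1],
    [-10, 0, 28, 0, 0, 0, 1],
    [0, 0, 1.5, 0, 0, 0, 1],
    [0, 0, 1.5, 0, 0, 0, 1],
    [0, 0, 2, 0, 0, 0, 1],
    [0, 0, 2, 0, 0, 0, 1],
    [0, 0, 2, 0, 0, 0, 1],
    [3, 0, 2, 0, 0, 0, 1]
  ]
}}

```text
t: 20.1
eef_pos: [0.5573, -0.1381, 0.1171]
tool_rot: [0.008, 1.0, -0.02, 0.003]
contact_force: [-2.4, -0.5, 7.8]
gripper_width: -0.001
```

Run:
```python
from h import *
stat()
im=imaging.read_camera("side"); cv2.imwrite("pics/side13.png",cv2.cvtColor(im,cv2.COLOR_RGB2BGR))
a=cv2.imread("pics/side13.png")[195:275,265:345].astype(float)*1.1
cv2.imwrite("pics/side13c.png",cv2.resize(np.clip(a,0,255).astype(np.uint8),None,fx=7.5,fy=7.5,interpolation=cv2.INTER_CUBIC))
```

```text
t 20.1 p [ 0.5573 -0.1381  0.1171] stand [  1.6 -14.    3.3] F [-2.4 -0.5  7.8] g -0.0 z [ 0.006 -0.016 -1.   ] yaw -2.3
```

View pics/side13c.png

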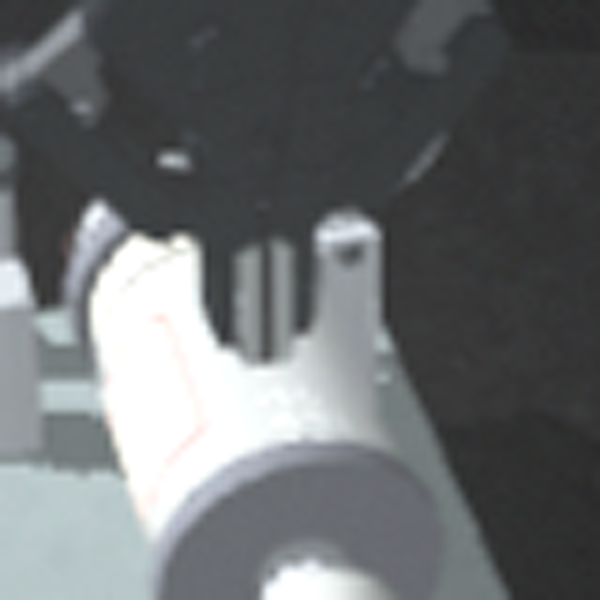

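Run:
```python
from h import *
d=lambda a,b:(265+(a+.5)/7.5-.5,195+(b+.5)/7.5-.5)
V[3]-=.0018
for u in [(162,318),(188,370),(205,425)]: print(u,oncyl("side",d(*u)))
```

```text
(162, 318) (57.1, np.float64(10.8))
(188, 370) (60.2, np.float64(-13.6))
(205, 425) (59.0, np.float64(-35.8))
```

Call:
{"op": "apply_moves", "data": {
  "increments": [
    [0, 0, -1, 0, 0, 0, 1],
    [0, 0, -2, 0, 0, 0, 1],
    [0, 0, -6, 0, 0, 0, 1],
    [0, 0, -25, 0, 0, 0, 1],
    [10, 0, -25, 0, 0, 0, 1],
    [10, 0, 0, 0, 0, 0, 1],
    [0, 0, 0, 0, 0, 0, 1],
    [0, 0, 0, 0, 0, 0, 1]
  ]
}}

```text
t: 21.15
eef_pos: [0.5793, -0.1378, 0.1792]
tool_rot: [0.008, 1.0, -0.02, 0.005]
contact_force: [0.6, 0.0, 0.5]
gripper_width: 0.002
```

Run:
```python
from h import *
stat()
from unwrap import unwrap
for n in("side","top"):
    im=imaging.read_camera(n); cv2.imwrite(f"pics/{n}14.png",cv2.cvtColor(im,cv2.COLOR_RGB2BGR))
    a=cv2.imread(f'pics/{n}14.png').astype(float);g=a.mean(2,keepdims=True);b=np.clip(g+(a-g)*4,0,255).astype(np.uint8)
    unwrap(V,n,b,f'pics/u{n}14.png',lo=60)
A=cv2.imread('pics/uside14.png');B=cv2.imread('pics/utop14.png')
cv2.imwrite('pics/u14.png',np.hstack([A[:330,:400],B[:330,:400]]))
```

```text
t 21.15 p [ 0.5793 -0.1378  0.1792] stand [ 23.6 -12.7  65.4] F [0.6 0.  0.5] g 0.0 z [ 0.009 -0.016 -1.   ] yaw -2.2
```

View pics/u14.png

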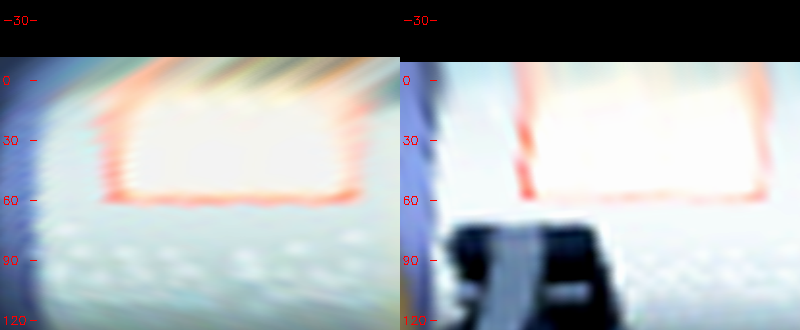

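Call:
{"op": "apply_moves", "data": {
  "increments": [
    [-9, 0, 29, 0, -0.4, 0, 1],
    [-9, 0, 28, 0, 0, 0, 1],
    [0, 0, 1.5, 0, 0, 0, 1],
    [0, 0, 1.5, 0, 0, 0, 1],
    [0, 0, 2, 0, 0, 0, 1],
    [0, 0, 2, 0, 0, 0, 1],
    [-6.5, 0, 2, 0, -0.4, 0, 1],
    [0, 0, 1, 0, 0, 0, 1]
  ]
}}

```text
t: 22.25
eef_pos: [0.5608, -0.1382, 0.1186]
tool_rot: [0.009, 1.0, -0.02, 0.003]
contact_force: [-2.8, 1.5, 4.2]
gripper_width: -0.003
```

Run:
```python
from h import *
stat()
im=imaging.read_camera("side"); cv2.imwrite("pics/side15.png",cv2.cvtColor(im,cv2.COLOR_RGB2BGR))
from unwrap import unwrap
V[3]-=.0012
a=cv2.imread(f'pics/side15.png').astype(float);g=a.mean(2,keepdims=True);b=np.clip(g+(a-g)*4,0,255).astype(np.uint8)
unwrap(V,"side",b,f'pics/uside15.png',lo=60)
A=cv2.imread('pics/uside15.png')
cv2.imwrite('pics/u15.png',A[:330,:450])
```

```text
t 22.25 p [ 0.5608 -0.1382  0.1186] stand [  5.2 -13.9   4.8] F [-2.8  1.5  4.2] g -0.0 z [ 0.007 -0.018 -1.   ] yaw -2.3
```

View pics/u15.png

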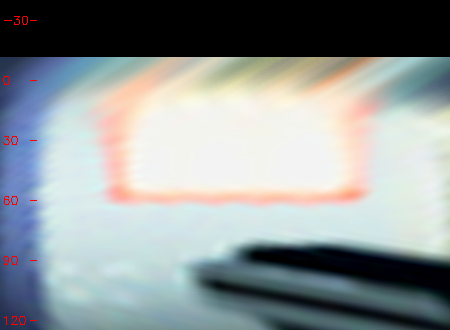

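Call:
{"op": "apply_moves", "data": {
  "increments": [
    [-5, 0, 1.5, 0, -0.4, 0, 1],
    [0, 0, 0.5, 0, 0, 0, 1],
    [0, 0, -1, 0, 0, 0, 1],
    [0, 0, -2, 0, 0, 0, 1],
    [0, 0, -6, 0, 0, 0, 1],
    [0, 0, -30, 0, 0, 0, 1],
    [0, 0, -30, 0, 0, 0, 1],
    [0, 0, 0, 0, 0, 0, 1]
  ]
}}

```text
t: 23.3
eef_pos: [0.5566, -0.1367, 0.189]
tool_rot: [0.009, 1.0, -0.02, 0.001]
contact_force: [0.9, -0.4, -0.1]
gripper_width: 0.005
```

Run:
```python
from h import *
stat()
from unwrap import unwrap
for n in("side","top"):
    im=imaging.read_camera(n); cv2.imwrite(f"pics/{n}16.png",cv2.cvtColor(im,cv2.COLOR_RGB2BGR))
    a=cv2.imread(f'pics/{n}16.png').astype(float);g=a.mean(2,keepdims=True);b=np.clip(g+(a-g)*4,0,255).astype(np.uint8)
    unwrap(V,n,b,f'pics/u{n}16.png',lo=60)
A=cv2.imread('pics/uside16.png');B=cv2.imread('pics/utop16.png')
cv2.imwrite('pics/u16.png',np.hstack([A[:330,:400],B[:330,:400]]))
a=cv2.imread('pics/side16.png');cv2.imwrite("pics/side16c.png",cv2.resize(a[150:320,225:375],None,fx=3.5,fy=3.5,interpolation=cv2.INTER_CUBIC))
```

```text
t 23.3 p [ 0.5566 -0.1367  0.189 ] stand [  0.9 -12.6  75.2] F [ 0.9 -0.4 -0.1] g 0.0 z [ 0.001 -0.018 -1.   ] yaw -2.2
```

View pics/u16.png

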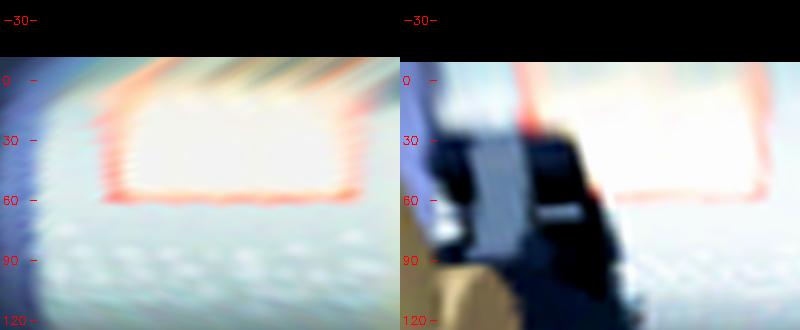

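View pics/side16c.png

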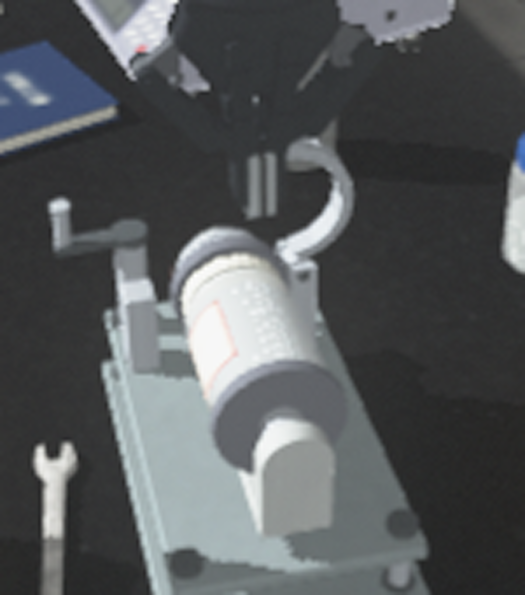

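Call:
{"op": "apply_moves", "data": {
  "increments": [
    [4, 0, 34, 0, 0, 0, 1],
    [0, 0, 33, 0, 0, 0, 1],
    [0, 0, 2, 0, 0, 0, 1],
    [-1, 0, 2, 0, 0, 0, 1],
    [-1, 0, 2, 0, 0, 0, 1],
    [-6, 0, 2, 0, -0.4, 0, 1],
    [-5, 0, 2, 0, -0.4, 0, 1],
    [0, 0, 0.5, 0, 0, 0, 1]
  ]
}}

```text
t: 24.4
eef_pos: [0.557, -0.1383, 0.1168]
tool_rot: [0.01, 1.0, -0.02, 0.002]
contact_force: [-1.9, -0.4, 8.5]
gripper_width: -0.001
```

Run:
```python
from h import *
stat()
im=imaging.read_camera("side"); cv2.imwrite("pics/side17.png",cv2.cvtColor(im,cv2.COLOR_RGB2BGR))
from unwrap import unwrap
V[3]-=.001
a=cv2.imread(f'pics/side17.png').astype(float);g=a.mean(2,keepdims=True);b=np.clip(g+(a-g)*4,0,255).astype(np.uint8)
unwrap(V,"side",b,f'pics/uside17.png',lo=60)
A=cv2.imread('pics/uside17.png')
cv2.imwrite('pics/u17.png',A[:330,:450])
```

```text
t 24.4 p [ 0.557  -0.1383  0.1168] stand [  1.4 -14.2   3. ] F [-1.9 -0.4  8.5] g -0.0 z [ 0.004 -0.02  -1.   ] yaw -2.2
```

View pics/u17.png

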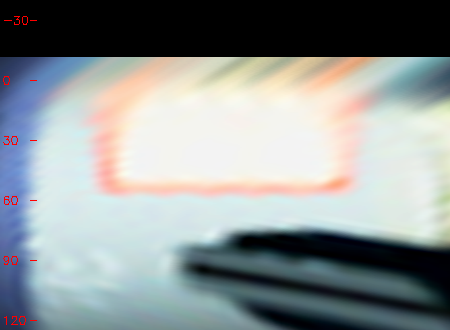

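Call:
{"op": "apply_moves", "data": {
  "increments": [
    [0, 0, -3, 0, 0, 0, 1],
    [0, 0, -10, 0, 0, 0, 1],
    [0, 0, -30, 0, 0, 0, 1],
    [0, 0, -45, 0, 0, 0, 1],
    [0, 0, -40, 0, 0, 0, 1],
    [0, 0, 0, 0, 0, 0, 1],
    [0, 0, 0, 0, 0, 0, 1],
    [0, 0, 0, 0, 0, 0, 1]
  ]
}}

```text
t: 25.45
eef_pos: [0.5528, -0.1351, 0.2467]
tool_rot: [0.009, 1.0, -0.019, -0.003]
contact_force: [-0.3, -0.3, -0.0]
gripper_width: 0.003
```

```bash
cat > ringov.py <<'E'
from h import *
def draw(n,img,box,f,angs,out):
    a,b,c,d=box;im=cv2.resize(img[b:d,a:c],None,fx=f,fy=f,interpolation=cv2.INTER_CUBIC);h=V[3]*1e3
    cols=[(0,0,255),(0,255,0),(255,0,0),(0,255,255),(255,0,255)]
    for ang,col in zip(angs,cols):
        def rot(p):  # p=(x,z) relative H when shut
            dx,dz=p[0]-47,p[1];r=-dx
            return (47-r*np.cos(ang)+dz*np.sin(ang), h+r*np.sin(ang)+dz*np.cos(ang))
        for yy in(70,88):
            t=np.linspace(0,np.pi,30)
            P=[rot((41*np.cos(k),41*np.sin(k))) for k in t]; P=[(p[0],yy,p[1]) for p in P]
            q=(proj(n,w(*V[:3],np.array(P)/1e3))-[a,b]+.5)*f-.5;cv2.polylines(im,[q.astype(int).reshape(-1,1,2)],False,col,1)
        P=[(*rot((-36,4)),68),(*rot((-70,4)),68),(*rot((-70,4)),90),(*rot((-36,4)),90),(*rot((-36,4)),68)];P=[(p[0],p[2],p[1]) for p in P]
        q=(proj(n,w(*V[:3],np.array(P)/1e3))-[a,b]+.5)*f-.5;cv2.polylines(im,[q.astype(int).reshape(-1,1,2)],False,col,1)
    cv2.imwrite(out,im)
if __name__=="__main__":
    draw("side",cv2.imread('pics/side0.png'),(275,160,345,250),6.5,[1.1,1.3,1.5],'pics/r_s.png')
    draw("top",cv2.imread('pics/top0.png'),(300,170,370,260),6.5,[1.1,1.3,1.5],'pics/r_t.png')
    stat()
    from unwrap import unwrap
    for n in("side","top"):
        im=imaging.read_camera(n); cv2.imwrite(f"pics/{n}18.png",cv2.cvtColor(im,cv2.COLOR_RGB2BGR))
        a=cv2.imread(f'pics/{n}18.png').astype(float);g=a.mean(2,keepdims=True);b=np.clip(g+(a-g)*4,0,255).astype(np.uint8)
        unwrap(V,n,b,f'pics/u{n}18.png',lo=60)
    A=cv2.imread('pics/uside18.png');B=cv2.imread('pics/utop18.png')
    cv2.imwrite('pics/u18.png',np.hstack([A[:330,:400],B[:330,:400]]))
    cv2.imwrite('pics/r.png',np.hstack([cv2.imread('pics/r_s.png')[:585],cv2.imread('pics/r_t.png')[:585]])[:,:800])
E
python3 ringov.py
```

```text
t 25.45 p [ 0.5528 -0.1351  0.2467] stand [ -3.  -11.2 132.9] F [-0.3 -0.3 -0. ] g 0.0 z [-0.006 -0.017 -1.   ] yaw -2.2
```

View pics/u18.png

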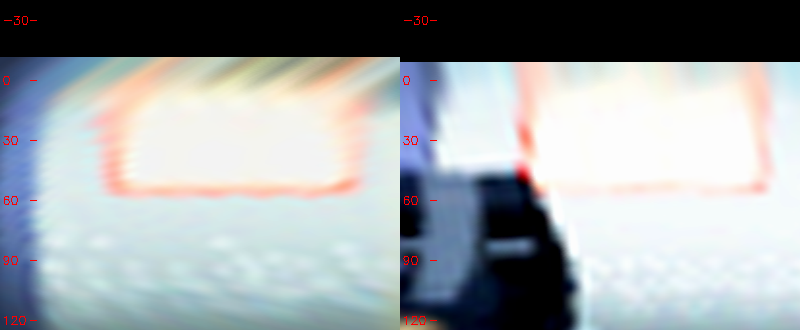

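View pics/r.png

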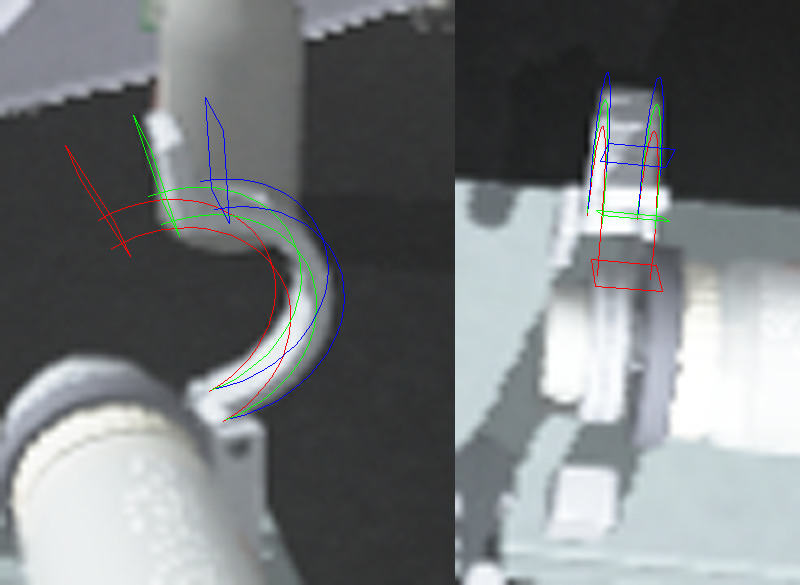

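Run:
```python
from h import *
print("bottle top",atz("top",(196,152),.184),"base side",atz("side",(311,192),0.0),"body top view",atz("top",(203,172),.1), "nozzle", atz("top",(175,141),.184))
V[3]=.0855
print("target",S2W((72,79,160)),S2W((72,79,92)))
stat()
p1=S2W((72,79,155));p2=S2W((70,79,92))
plan([(p1,Rt(V[2]),4),(p2,Rt(V[2]),3)])
for r in (0,):
  for th in (1.35,1.2,1.05,.9,.75,.6,.45,.3,.15,.05,0):
    rr=100 if th>.6 else 100+6*(.6-th)/.6
    x=47-rr*np.cos(th)+4*np.sin(th);z=rr*np.sin(th)+4*np.cos(th);print(th,"corner",round(x,1),round(z,1),"tipcentre x",round(x+13,1))
```

```text
bottle top [0.69565948 0.2490996  0.184     ] base side [0.712641   0.26082952 0.        ] body top view [0.6731318  0.24322452 0.1       ] nozzle [0.72039711 0.29973114 0.184     ]
target [ 0.63196988 -0.04850782  0.2455    ] [ 0.63196988 -0.04850782  0.1775    ]
t 25.55 p [ 0.5527 -0.1351  0.2464] stand [ -3.1 -11.2 160.9] F [ 0.   0.2 -0.6] g -0.0 z [-0.007 -0.017 -1.   ] yaw -2.2
[19.0, -22.4, 1.0, 0.2, 0.1, 0.1, 1.0]
[18.9, -22.4, 1.1, 0.2, 0.1, 0.1, 1.0]
[18.9, -22.5, 1.2, 0.2, 0.1, 0.1, 1.0]
[18.8, -22.5, 1.4, 0.2, 0.1, 0.1, 1.0]
[-0.7, 0.0, 21.0, 0.0, 0.0, 0.0, 1.0]
[-0.7, 0.0, 21.0, 0.0, 0.0, 0.0, 1.0]
[-0.7, 0.0, 21.0, 0.0, 0.0, 0.0, 1.0]
1.35 corner 29.0 98.4 tipcentre x 42.0
1.2 corner 14.5 94.7 tipcentre x 27.5
1.05 corner 0.7 88.7 tipcentre x 13.7
0.9 corner -12.0 80.8 tipcentre x 1.0
0.75 corner -23.4 71.1 tipcentre x -10.4
0.6 corner -33.3 59.8 tipcentre x -20.3
0.45 corner -42.7 47.8 tipcentre x -29.7
0.3 corner -50.2 34.3 tipcentre x -37.2
0.15 corner -55.7 19.6 tipcentre x -42.7
0.05 corner -58.2 9.3 tipcentre x -45.2
0 corner -59.0 4.0 tipcentre x -46.0
```

Call:
{"op": "apply_moves", "data": {
  "increments": [
    [19, -22, 1, 0.2, 0.1, 0, 1],
    [19, -22, 1, 0.2, 0.1, 0, 1],
    [19, -23, 1, 0.2, 0.1, 0, 1],
    [19, -23, 1, 0.2, 0, 0, 1],
    [0, 0, 20, 0, 0, 0, 1],
    [0, 0, 22, 0, 0, 0, 1],
    [0, 0, 20, 0, 0, 0, 1],
    [0, 0, 0, 0, 0, 0, 1]
  ]
}}

```text
t: 26.55
eef_pos: [0.6282, -0.0493, 0.1678]
tool_rot: [0.002, 1.0, -0.021, -0.008]
contact_force: [-0.7, 0.5, 0.3]
gripper_width: 0.0
```

Run:
```python
from h import *
V[3]=.0855
stat()
im=imaging.read_camera("side"); cv2.imwrite("pics/side19.png",cv2.cvtColor(im,cv2.COLOR_RGB2BGR))
a=cv2.imread("pics/side19.png")[130:270,240:370];cv2.imwrite("pics/side19c.png",cv2.resize(a,None,fx=4.2,fy=4.2,interpolation=cv2.INTER_CUBIC))
```

```text
t 26.55 p [ 0.6282 -0.0493  0.1678] stand [68.3 78.  82.3] F [-0.7  0.5  0.3] g 0.0 z [-0.015 -0.003 -1.   ] yaw -2.4
```

View pics/side19c.png

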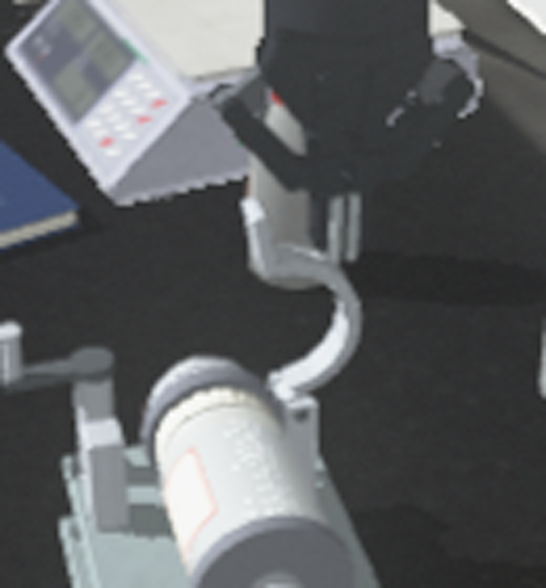

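Call:
{"op": "apply_moves", "data": {
  "increments": [
    [-16, 0, -13, 0, 0.8, 0, 1],
    [-16, 0, 0, 0, 0, 0, 1],
    [-16, 0, 3, 0, 0, 0, 1],
    [-15, 0, 7, 0, 0, 0, 1],
    [-14, 0, 11, 0, 0, 0, 1],
    [-11, 0, 12, 0, 0, 0, 1],
    [-9, 0, 12, 0, 0, 0, 1],
    [-3, 0, 4, 0, 0, 0, 1]
  ]
}}

```text
t: 27.6
eef_pos: [0.5306, -0.0476, 0.1374]
tool_rot: [0.003, 1.0, -0.023, 0.007]
contact_force: [-1.1, -0.4, 1.7]
gripper_width: 0.001
```

Run:
```python
from h import *
V[3]=.0855
stat()
im=imaging.read_camera("side"); cv2.imwrite("pics/side20.png",cv2.cvtColor(im,cv2.COLOR_RGB2BGR))
a=cv2.imread("pics/side20.png")[130:270,240:370];cv2.imwrite("pics/side20c.png",cv2.resize(a,None,fx=4.2,fy=4.2,interpolation=cv2.INTER_CUBIC))
```

```text
t 27.6 p [ 0.5306 -0.0476  0.1374] stand [-29.3  75.1  51.9] F [-1.1 -0.4  1.7] g 0.0 z [ 0.013 -0.006 -1.   ] yaw -2.6
```

View pics/side20c.png

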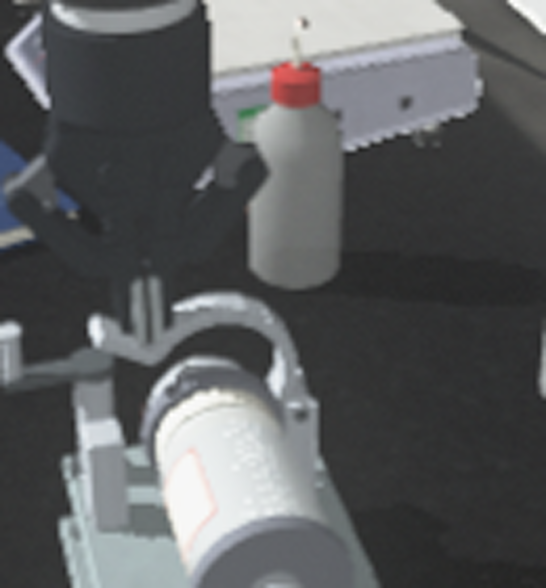

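Call:
{"op": "apply_moves", "data": {
  "increments": [
    [-14, -2, -6, 0, -0.7, 0, 1],
    [-6, -2, 10, 0, 0, 0, 1],
    [-5, 0, 12, 0, 0, 0, 1],
    [-3, 0, 12, 0, 0, 0, 1],
    [-2, 0, 10, 0, 0, 0, 1],
    [0, 0, 8, 0, 0, 0, 1],
    [0, 0, 4, 0, 0, 0, 1],
    [0, 0, 3, 0, 0, 0, 1]
  ]
}}

```text
t: 28.65
eef_pos: [0.4998, -0.0421, 0.0886]
tool_rot: [0.005, 1.0, -0.023, -0.0]
contact_force: [-18.4, 0.1, 47.1]
gripper_width: -0.001
```

Run:
```python
from h import *
V[3]=.0855
stat()
im=imaging.read_camera("side"); cv2.imwrite("pics/side21.png",cv2.cvtColor(im,cv2.COLOR_RGB2BGR))
a=cv2.imread("pics/side21.png")[150:270,230:360];cv2.imwrite("pics/side21c.png",cv2.resize(a,None,fx=4.8,fy=4.8,interpolation=cv2.INTER_CUBIC))
```

```text
t 28.65 p [ 0.4998 -0.0421  0.0886] stand [-60.3  79.2   3.1] F [-18.4   0.1  47.1] g -0.0 z [-0.001 -0.01  -1.   ] yaw -2.7
```

View pics/side21c.png

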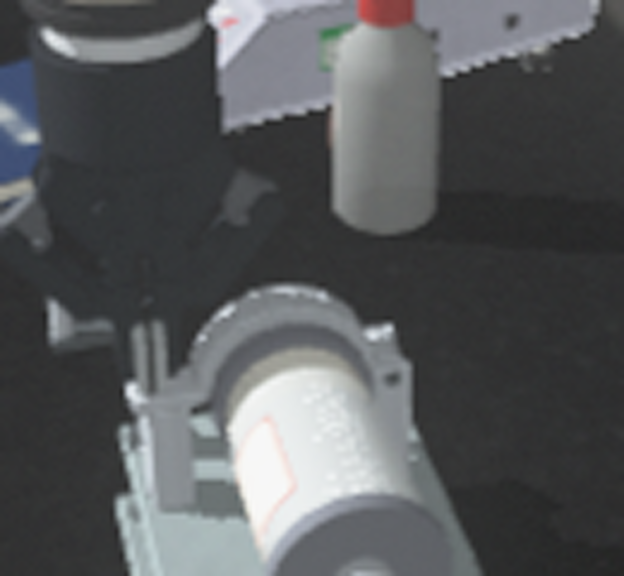

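Call:
{"op": "apply_moves", "data": {
  "increments": [
    [0, 0, -6, 0, 0, 0, 1],
    [0, 0, -30, 0, 0, 0, 1],
    [0, 0, -30, 0, 0, 0, 1],
    [-17, -32, 0, 0, 0, 0, 1],
    [-17, -32, 0, 0, 0, 0, 1],
    [0, 0, 24, 0, 0, 0, 1],
    [0, 0, 24, 0, 0, 0, 1],
    [0, 0, 0, 0, 0, 0, 1]
  ]
}}

```text
t: 29.7
eef_pos: [0.4706, 0.0258, 0.1068]
tool_rot: [0.005, 1.0, -0.024, 0.002]
contact_force: [0.0, -0.7, 0.1]
gripper_width: -0.003
```

Run:
```python
from h import *
V[3]=.085
stat()
for n in("side","top"):
    im=imaging.read_camera(n); cv2.imwrite(f"pics/{n}22.png",cv2.cvtColor(im,cv2.COLOR_RGB2BGR))
a=cv2.imread("pics/side22.png")[150:270,225:355];cv2.imwrite("pics/side22c.png",cv2.resize(a,None,fx=4.8,fy=4.8,interpolation=cv2.INTER_CUBIC))
a=cv2.imread("pics/top22.png")[175:275,285:415];cv2.imwrite("pics/top22c.png",cv2.resize(a,None,fx=5,fy=5,interpolation=cv2.INTER_CUBIC))
```

```text
t 29.7 p [0.4706 0.0258 0.1068] stand [-92.7 145.6  21.8] F [ 0.  -0.7  0.1] g -0.0 z [ 0.003 -0.01  -1.   ] yaw -2.7
```

View pics/side22c.png

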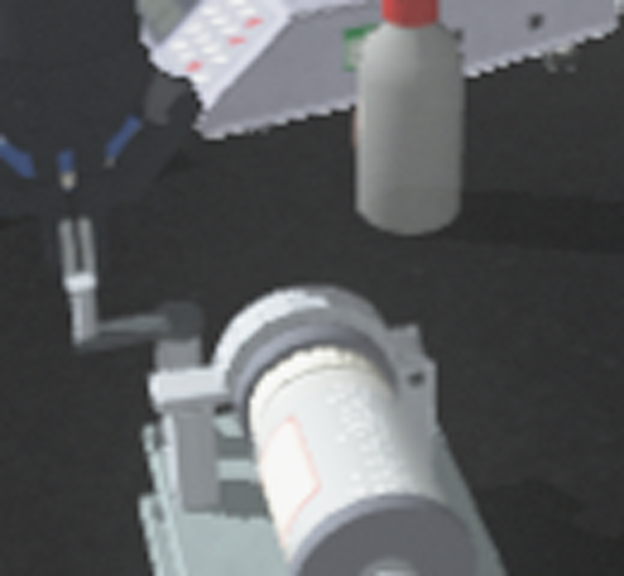

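View pics/top22c.png

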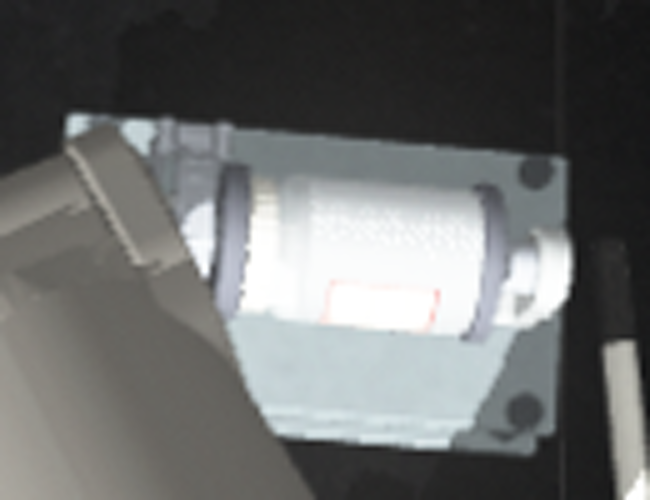

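Call:
{"op": "apply_moves", "data": {
  "increments": [
    [-1, 14, 0, 0, 0, 0, 1],
    [-2, 12, 0, 0, 0, 0, 1],
    [-1, 11, 0, 0, 0, 0, 1],
    [4, 12, 0, 0, 0, 0, 1],
    [6, 9, 0, 0, 0, 0, 1],
    [7, 6, 0, 0, 0, 0, 1],
    [4, 3, 0, 0, 0, 0, 1],
    [0, 0, 0, 0, 0, 0, 1]
  ]
}}

```text
t: 30.8
eef_pos: [0.4883, -0.0478, 0.1113]
tool_rot: [0.005, 1.0, -0.025, 0.005]
contact_force: [-0.1, 0.7, -0.4]
gripper_width: -0.002
```

Run:
```python
from h import *
V[3]=.085
stat()
for n in("side","top"):
    im=imaging.read_camera(n); cv2.imwrite(f"pics/{n}23.png",cv2.cvtColor(im,cv2.COLOR_RGB2BGR))
a=cv2.imread("pics/side23.png")[150:270,225:355];cv2.imwrite("pics/side23c.png",cv2.resize(a,None,fx=4.8,fy=4.8,interpolation=cv2.INTER_CUBIC))
```

```text
t 30.8 p [ 0.4883 -0.0478  0.1113] stand [-71.5  72.9  26.3] F [-0.1  0.7 -0.4] g -0.0 z [ 0.01 -0.01 -1.  ] yaw -2.9
```

View pics/side23c.png

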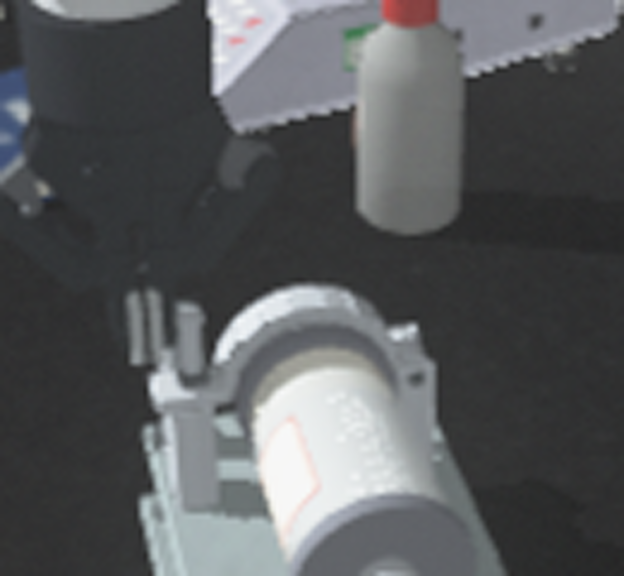

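Call:
{"op": "apply_moves", "data": {
  "increments": [
    [3, -2, 3, 0, -0.5, 0, 1],
    [3, -1, 0, 0, 0, 0, 1],
    [3, 0, 0, 0, 0, 0, 1],
    [3, 0, 0, 0, 0, 0, 1],
    [3, 0, 0, 0, 0, 0, 1],
    [3, 0, 0, 0, 0, 0, 1],
    [3, 0, 0, 0, 0, 0, 1],
    [3, 0, 0, 0, 0, 0, 1]
  ]
}}

```text
t: 31.9
eef_pos: [0.4861, -0.0464, 0.103]
tool_rot: [0.01, 0.999, -0.024, -0.026]
contact_force: [-10.7, -0.2, 7.6]
gripper_width: -0.001
```

Run:
```python
from h import *
V[3]=.085
stat()
```

```text
t 31.9 p [ 0.4861 -0.0464  0.103 ] stand [-73.8  74.2  18. ] F [-10.7  -0.2   7.6] g -0.0 z [-0.053 -0.02  -0.998] yaw -2.8
```

Call:
{"op": "apply_moves", "data": {
  "increments": [
    [-6, 0, 0, 0, 1.5, 0, 1],
    [-15, 0, 0, 0, 1.5, 0, 1],
    [-25, 0, -10, 0, 0, 0, 1],
    [-15, 0, -40, 0, 0, 0, 1],
    [0, 10, -50, 0, 0, 0, 1],
    [-5, 40, -20, 0, 0, 0, 1],
    [-5, 50, 0, 0, 0, 0, 1],
    [0, 50, 0, 0, 0, 0, 1]
  ]
}}

```text
t: 32.9
eef_pos: [0.4083, -0.1885, 0.2317]
tool_rot: [0.013, 1.0, -0.016, 0.007]
contact_force: [1.2, 0.3, 0.1]
gripper_width: -0.004
```

Run:
```python
from h import *
stat()
from unwrap import unwrap
for n in("side","top"):
    im=imaging.read_camera(n); cv2.imwrite(f"pics/{n}24.png",cv2.cvtColor(im,cv2.COLOR_RGB2BGR))
a=cv2.imread("pics/side24.png")[190:270,225:355];cv2.imwrite("pics/side24c.png",cv2.resize(a,None,fx=6,fy=6,interpolation=cv2.INTER_CUBIC))
a=cv2.imread("pics/top24.png")[175:275,285:415];cv2.imwrite("pics/top24c.png",cv2.resize(a,None,fx=6,fy=6,interpolation=cv2.INTER_CUBIC))
```

```text
t 32.9 p [ 0.4083 -0.1885  0.2317] stand [-144.8  -71.5  117.9] F [1.2 0.3 0.1] g -0.0 z [ 0.014 -0.026 -1.   ] yaw -1.9
```

View pics/side24c.png

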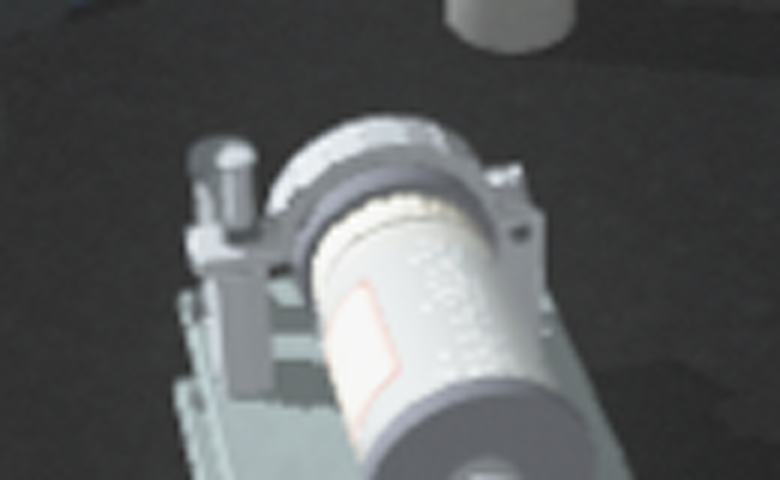

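View pics/top24c.png

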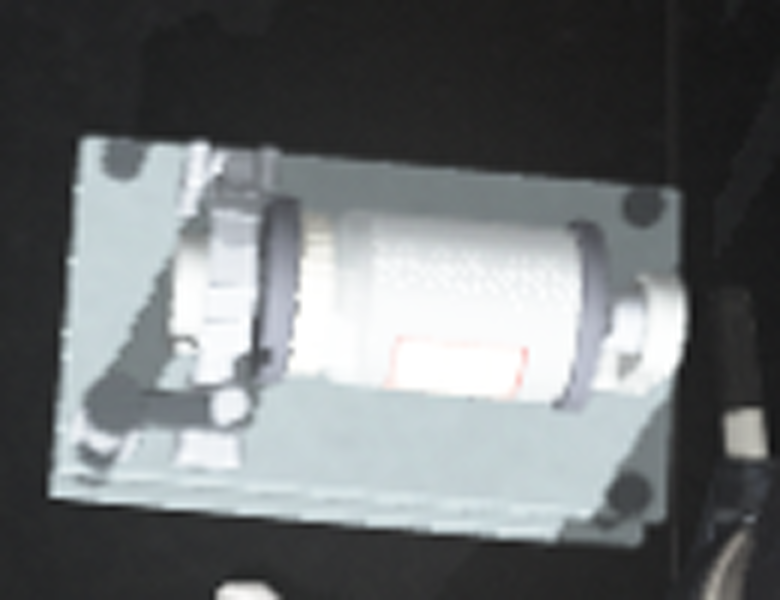

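Run:
```python
from h import *
from unwrap import unwrap
for L in (0,.1,.2):
    P=w(*V[:3],np.array([-52-42*np.sin(L),118-42*np.cos(L),V[3]*1e3+41])/1e3)
    print(L,"top",((proj("top",P)[0]-[285,175]+.5)*6-.5).round(1),"side",((proj("side",P)[0]-[225,190]+.5)*6-.5).round(1))
for n in("side","top"):
    a=cv2.imread(f'pics/{n}24.png').astype(float);g=a.mean(2,keepdims=True);b=np.clip(g+(a-g)*4,0,255).astype(np.uint8)
    unwrap(V,n,b,f'pics/u{n}24.png',lo=60)
A=cv2.imread('pics/uside24.png');B=cv2.imread('pics/utop24.png')
cv2.imwrite('pics/u24.png',np.hstack([A[:330,:400],B[:330,:400]]))
```

```text
0 top [233.2 402.6] side [234.6 154.7]
0.1 top [231.8 413.7] side [222.6 156. ]
0.2 top [229.3 424.6] side [210.5 156.7]
```

View pics/u24.png

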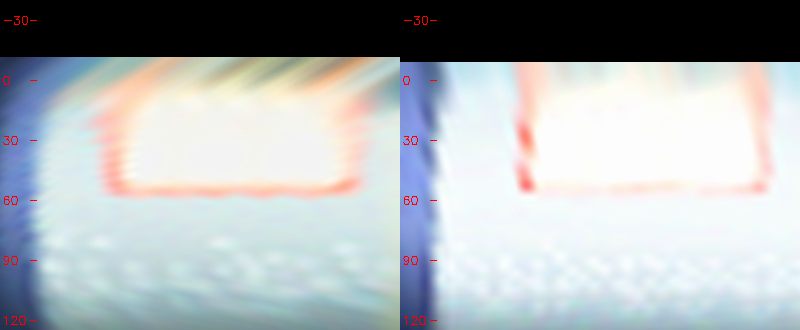

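View pics/side24.png

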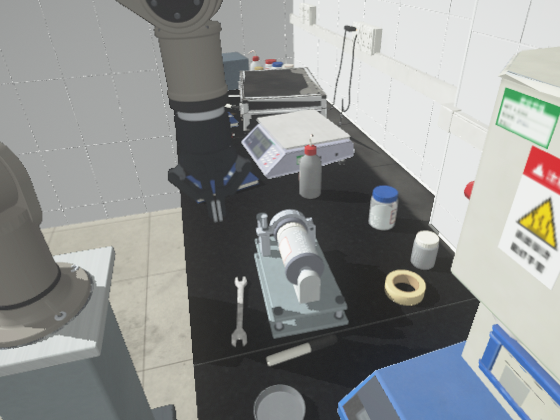

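Run:
```python
from h import *
stat(); print(bot.hand_in())
```

```text
t 33.0 p [ 0.4075 -0.1925  0.2313] stand [-145.3  -75.5  117.5] F [ 0.1 -0.3  0.1] g -0.0 z [ 0.012 -0.027 -1.   ] yaw -2.4
the job is handed in; nothing more can be done
None
```

I rolled the jar with a light fingertip until the label faced the front, then swung the clamp ring shut and turned the latch over its lug. I handed the job in at 33.0 s, with the finger well clear of everything. It took several strokes because an early correction went too far, so I made smaller ones afterwards.

**Last checks (final pictures from both cameras):**
- **Label:** the upper edge of its red frame sits at about 55° (side camera) and 54° (top camera). Half of a 110° label is 55°, so its centre is level to the front, within about 3°. The lower edge is out of sight, so that rests on the stated label width.
- **Springs:** the force readings at the ends of the rolling moves never passed about 9 N, against about 23 N at the springs' stop. I have no readings from within the strokes.
- **Ring:** it is seated. The finger met firm resistance on the lug about 3 mm above the axle height, where 4 mm is expected.
- **Latch:** its pin is within half a pixel of the shut position in both pictures, and I pushed it against its stop with about 11 N.
- **Other things:** the spanner, marker, wash bottle and tape look unmoved. I did not check the stopwatch separately.

**Disagreements:**
- **Axle height:** the pictures put it at about 114 mm, while the robot's own height reading at contact implied about 85 mm. In the pictures the fingertip also appeared about 25 mm higher than reported. I used the heights found by touch for the ring and latch.
- **Ring force:** shutting the ring ended with about 47 N down (about 51 N in all) on the lug. That was the fingertip, not the gripper's body, but it was more than I meant to use.

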